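# Refit the roller rotor of a peristaltic pump

## Robot

A 6-joint arm with a two-finger parallel gripper is mounted at the origin on the work surface; the furniture and walls round the work are solid. World frame = base frame: x ahead of the robot, y to its left, z up, the work surface at z = 0. Lengths are in m, angles in rad, forces in N, time in s.
With the tool pointing down it reaches from about 0.325 to 0.9 m from the base axis. Payload 6.1 kg.
Tool frame: the origin (TCP) lies between the finger pads; the fingertips stand 17 mm ahead of it and the grasp point (between the pads) lies 2 mm behind it (finger_overhang is the distance from the TCP to the fingertips, in m); z points along the fingers, x is the direction in which the jaws open and shut, and the axes are right-handed (so a half turn about z gives the same grasp; the last joint's range is limited). The gripper opens to 87 mm and grips with 3 to 60 N. Pads are 19 mm wide; open, the fingers measure 117 mm over their backs; the gripper's body (75 mm by 190 mm) begins 51 mm behind the grasp point.
Start: joints at [-1.448, 0.22, 1.526, -0, 1.395, -0.126], TCP at [0.154, -0.606, 0.24] pointing down, gripper open.
Joint ranges: [-2.98, 2.98], [-0.91, 2.08], [0.09, 2.57], [-1.24, 4.39], [0.2, 2.65], [-2.68, 2.68]. Speed limits (rad/s): [2.57, 2.57, 3.01, 3.14, 3.14, 3.14].

## Interface

Orientations are given as a unit quaternion [w, x, y, z].
In Python, from station import * gives the robot as it stands.
- The arm moves only by the tool servo_tool, never from a script. Its arguments are lists of equal length, an entry for each row: "offset": the shift along the world's x, y, z in m, a list of three; "angular": the turn, a rotation vector about the world's x, y, z in degrees, a list of three; "fingers": the opening in per cent of the stroke, from 0 (shut) to 100 (fully open). A call has 1 to 20 rows; each row shifts and turns the commanded pose from where the row before left it; what a row does not reach is not made up. A row lasts 1/8 s, in which the tool goes at most 62.5 mm and 10.7 degrees, less where a joint would pass 70% of its speed; a pose out of reach is approached as far as the arm can. A call is refused whole if a number of a shift passes 0.0625 or a number of a turn 10.7, either way. A call with a gripper value outside its range is refused whole. The fingers move at their own pace and stop on an object; the grip force is fixed at half the most. Time passes only in rows, so rows that do not move let the fingers close. It gives the time, the measured TCP pose, the force and the opening at its end, in the units of the state.
- observe(): the state, without advancing time (a new reading comes with each control period).
- camera(name): name is "scene" or "top" or "wrist"; returns a dict with "color" (400x640x3 uint8, blue, green, red), "fx", "fy", "cx", "cy" (pixels), "k1" (the pictures are not rectified: a ray, as slopes to the right and down, at radius r is drawn at 1 + k1 r^2 times it, then the intrinsics apply), "rvec" (rotation vector, rad) and "tvec" (3), from world to camera coordinates, as OpenCV has them. Camera axes: x right, y down, z forward; pixel columns grow to the right and rows downward; lengths in m; the calibration is good to about 2 mm. A picture is of the moment at which its call begins. There is no depth.
- sign_off(): hands the job in, once; it reports no verdict.
Trained networks look in the newest picture that a camera, given by its name, has taken for a name from the list of things; names that differ only in an ending like _2 or _b are one class to them, and where a whole thing is asked for, a point or a joint stands for the part that bears it (a point fixed in the world has none). Each returns a list of dicts, best first, with "p" (0 to 1); they miss things now and then, are a little off and sometimes report something else, mostly with a low value. They report only what shows in the picture. A call takes as long as a camera call. They do not tell look-alikes from the thing itself.
- look_for(camera, label): "at" ([column, row] as shares, 0 to 1, of the picture: columns of its width, rows of its height, amid what is visible of it).
- place_of(camera, label): "at" ([column, row] as shares, 0 to 1, of the picture: columns of its width, rows of its height: a listed point, or the origin of a listed thing).
The state is a dict: "clock": time; "joint_positions": joint angles; "qvel": joint speeds; "effort": joint torques, N m; "eef_pos": TCP position; "orientation": TCP orientation; "force": force on the tool from outside, world axes, zero at the start; "torque": the same for the moment, N m; "gripper_width": finger opening in m.
Only numpy, scipy, OpenCV 4.12 (cv2) and the standard library are available. Lean on these libraries where they do the work, as an engineer would, in place of code of your own. Each camera call takes 0.05 s, during which the arm holds its last target.

## Task

Refit the rotor of the peristaltic pump: slip the spatula's flat blade into the pry slot under the front rim of the hinged hood and lever the hood open with it, not with the fingers, until it lies right back against its stop; then put the spatula back down on the bench. Take the roller rotor off the beaker by its grip, push its keyed shaft into the pump's drive hub, turning it until the key slips into the keyway, and keep pushing until the rotor is fully home against the ejector spring. Finish while still holding the rotor pressed home, ready for a colleague to fit the retaining clip, and leave the two small sample bottles and the glass dish beside the pump where they are.

Things in the scene. Friction and masses are not known exactly. Their poses are not given: they have to be found in the camera images.
- pump: Peristaltic pump, fixed to the bench, white base, grey head, 130 x 130 mm, 80 mm high (deck at z = 80), drive pointing up. Origin: centre of its underside, on the drive axis. x axis points from the front panel to the hinged back, z up. A round track well, 86 mm wide and 34 mm deep, is sunk in the deck round the drive hub, empty at the start.
- pry_slot (a point): Mouth of the pry slot: middle of the notch in the front face's top edge, z = 76. The notch is 46 mm wide (pump y), runs 14 mm into the front (along pump +x) and reaches from z = 71 up to the underside of the hood's rim at z = 81. Same axes as the pump.
- cover (a joint): Hood angle, rad: 0 shut, 2.0 open against its stop; the front edge rises. Clear plastic hood, 126 mm deep, 119 mm wide, 42 mm high, grey rim at its lower edge, hollow and open below. Light (100 g), a little friction: falls shut if let go below about 0.9, falls open by itself beyond about 1.6.
- hinge_line (a point): Middle of the hood's hinge axis (which runs along pump y), 69 mm behind the pump's centre at z = 83. Same axes as the pump. The underside of the hood's front rim is 127 to 135 mm from this axis and 2 mm below it when shut.
- cover_lip (a point): Middle of the underside of the hood's front rim; moves with the hood. Its axes are those of the pump while the hood is shut.
- hub_mouth (a point): Centre of the top face of the steel drive hub, 56 mm above the bench; turns with the hub, z up. Its bore is 17 mm wide, 42 mm deep; its keyway, 7.2 mm wide, reaching 14.5 mm from the axis, is open at the top and points along this point's -x. The hub stands up to 0.35 rad either way from the pump's axes and is locked by its gearbox (over 1 N m to turn).
- ejector_top (a point): Top of the brass spring ejector in the bore, 32 mm below the hub's face when free. The shaft's end meets it 6 mm before the rotor is home; it pushes back with 4 N at first and 8 N when the rotor is home, and lifts the rotor again if that is let go.
- rotor_grip (a point): Centre of the rotor's finger grip, an upright bar 36 mm (rotor x) x 16 mm (rotor y) x 30 mm high; hold it across the 16 mm. It is 15 mm above the upper disc (56 mm wide) and 37 mm above the underside of the lower disc (60 mm). Four white rollers sit between the discs. A dark mark on the upper disc, on the rotor's -x side, stands over the key.
- rotor_seat (a point): Centre of the underside of the rotor's lower disc, which seats on the hub's top face; rotor axes, z up. The shaft, 16 mm thick, runs 38 mm down from here, nose tapered; its key, 6 mm wide, reaching 13 mm from the axis on the rotor's -x side, ends 18 mm below here, so the bare nose enters the bore 20 mm before the key meets the hub.
- spatula_grip (a point): Centre of the spatula's wooden handle: 100 mm long (spatula x), 18 mm wide, 16 mm high, lying flat on the bench, so 8 mm up. +x points to the blade. 70 g.
- spatula_tip (a point): Tip of the spatula's stiff steel blade, 135 mm ahead of the handle's centre at the same height. The blade is 18 mm wide, 2.5 mm thick and 75 mm long.
- sample_a: White sample bottle with white cap, 38 mm wide, 76 mm high, the nearer of two left of the pump; origin under its centre. Leave it.
- sample_b: White sample bottle of the same kind, the farther one; origin under its centre. Leave it.
- dish: Glass dish with lid, 62 mm wide, 15 mm high, right of the pump; origin under its centre. Leave it.
- rotor: The rotor as a whole, about 160 g; origin and axes as rotor_seat. It starts with its lower disc on the rim of a loose 100 ml glass beaker (70 mm high, 100 g), shaft hanging inside, its axes within 0.8 rad of the world's.
- spatula: The spatula as a whole; origin under the handle's centre, axes as spatula_grip.
Not all that is in view belongs to the job. What is shaped like the rotor but blue, red or yellow is not meant.

How it is judged:
On the way, in this order (a step that is already met when the one before it is completed fails the run):
1. the hood is levered up by the spatula's blade (hood between 0.15 and 1.2 rad, resting on the spatula) (value of joint cover between 0.15 and 1.2 rad and contact force between spatula and cover above 0.15 N), for 0.2 s.
2. the hood is fully open (value of joint cover above 1.8 rad), for 0.2 s.
3. the rotor is lifted clear of the beaker in the fingers (height (world z) of rotor_seat above 0.09 m and contact force between the fingers and rotor above 1 N), for 0.1 s.
At the end, for the whole second after the job is handed in: Held by the fingers, the rotor's lower disc is within 2.5 mm of the hub's face, within 2.5 mm of its axis, upright (0.08 rad), key in the keyway (0.15 rad), and presses on the hub and its ejector spring with more than 3 N; the hood stands open beyond 1.8 rad; the spatula lies on the bench (z of rotor_seat in the frame of hub_mouth below 0.0025 m and horizontal distance between rotor_seat and hub_mouth below 0.0025 m and angle between the x axis of rotor_seat and the x axis of hub_mouth, either way round below 0.15 rad and angle between rotor_seat's own z axis and vertical below 0.08 rad and contact force between rotor and pump above 3 N and contact force between the fingers and rotor above 2 N and value of joint cover above 1.8 rad and height (world z) of spatula_grip below 0.02 m and height (world z) of spatula_tip below 0.03 m); the arm keeps its last pose, push and grip.
It fails at once if a finger lifts the hood in place of the blade (contact force between the fingers and cover above 2 N and value of joint cover between 0.03 and 0.9 rad).
It fails at once if the nearer small sample bottle is shifted by more than 30 mm or knocked over (distance of sample_a from where it was at the start of the episode above 0.03 m or angle between sample_a's own z axis and vertical above 0.4 rad).
It fails at once if the farther small sample bottle is shifted by more than 30 mm or knocked over (distance of sample_b from where it was at the start of the episode above 0.03 m or angle between sample_b's own z axis and vertical above 0.4 rad).
It fails at once if the glass dish is shifted by more than 30 mm or knocked over (distance of dish from where it was at the start of the episode above 0.03 m or angle between dish's own z axis and vertical above 0.4 rad).
It also fails if it takes over 64 s, if anything falls off the work surface, if the arm or the gripper's body presses on something with over 40 N, if the wrist force passes 120 N, or if a joint passes its speed limit or range.

## Working session

There is one attempt and no reset: what is moved stays moved. The work goes in short steps, Python scripts to look and compute and a tool call to move; the robot and the scene stay as the last step left them, time stands still between calls to the robot, and variables do not carry over. Pictures are saved under pics/ and viewed, and the job is handed in when it is done.

Besides the shell and the picture viewer there is one more tool, called by a JSON object that holds its "api" and its "payload". servo_tool: Moves the arm, as the interface text tells. Its arguments: {"type":"object","properties":{"offset":{"type":"array","items":{"type":"array","items":{"type":"number"}}},"angular":{"type":"array","items":{"type":"array","items":{"type":"number"}}},"fingers":{"type":"array","items":{"type":"number"}}},"required":["offset","angular","fingers"]}

```bash
ls; mkdir -p pics; python3 - <<'E'
from station import *
import cv2
print(observe())
for n in ["scene","top","wrist"]:
    c=camera(n); cv2.imwrite(f"pics/{n}0.png",c["color"]); print(n,{k:v for k,v in c.items() if k!="color"})
E
```

```text
pics
{'clock': 0.0, 'joint_positions': array([-1.44808933e+00,  2.21220311e-01,  1.52762254e+00, -6.63871262e-06,
        1.39468544e+00, -1.26101125e-01]), 'qvel': array([ 1.88846203e-03,  1.32268056e-04, -1.22501189e-05, -1.47722113e-03,
       -2.39332853e-03, -4.26118204e-04]), 'effort': array([-3.52666912e-04, -4.94611895e+01, -3.87373316e+01,  7.00353202e-02,
        5.74416784e-02, -1.87613787e-04]), 'eef_pos': array([ 0.15382644, -0.60516638,  0.23843478]), 'orientation': array([-6.83204106e-04,  7.89382328e-01, -6.13901135e-01, -6.85502197e-04]), 'force': array([-0.50597201,  0.38475049, -0.15784875]), 'torque': array([ 0.00382732,  0.06059287, -0.00235207]), 'gripper_width': 0.08711600241578969}
scene {'fx': 447.48755113629954, 'fy': 447.48755113629954, 'cx': 312.59289264751624, 'cy': 188.80760025690964, 'k1': -0.06510082996479426, 'rvec': array([ 0.85488479, -2.58236628,  1.00933477]), 'tvec': array([0.42854957, 0.34031612, 0.86739682])}
top {'fx': 497.9196597357522, 'fy': 497.9196597357522, 'cx': 313.2581417640252, 'cy': 207.93961467580854, 'k1': 0.04974696070895171, 'rvec': array([ 2.14894633, -2.19699338,  0.11643538]), 'tvec': array([-0.00813151,  0.53702575,  1.22035385])}
wrist {'fx': 315.67720964007736, 'fy': 315.67720964007736, 'cx': 317.31017634850696, 'cy': 200.57191298029412, 'k1': -0.026564680832857644, 'rvec': array([-2.29524235,  1.7835883 ,  0.25759912]), 'tvec': array([-0.62413758, -0.03543835,  0.39178275])}
```

View pics/scene0.png

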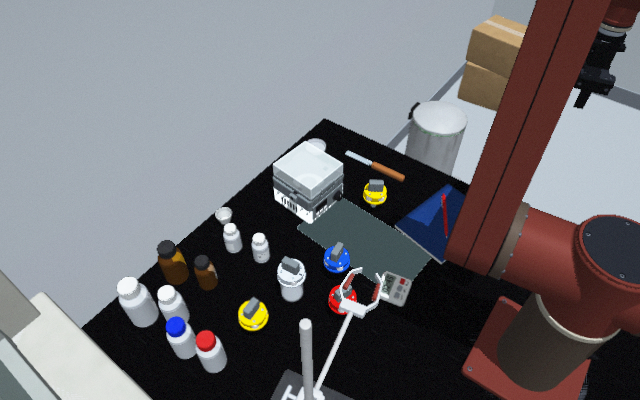

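View pics/top0.png

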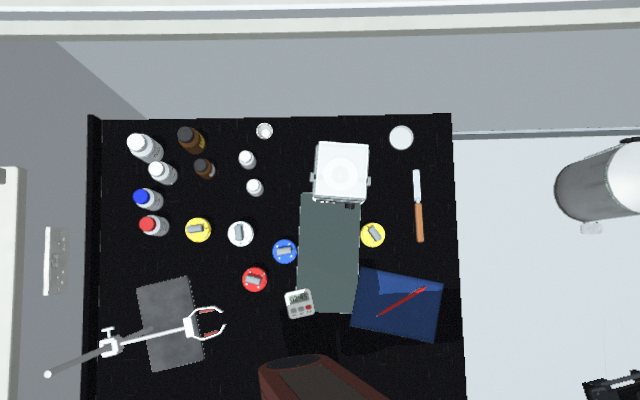

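View pics/wrist0.png

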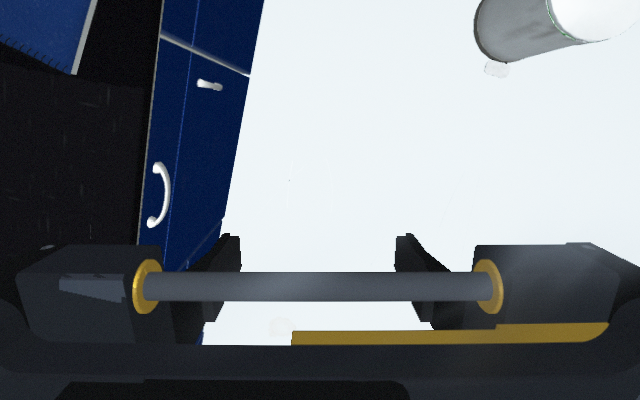

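```bash
cat > h.py <<'E'
from station import *
import cv2, numpy as np
def ray(c,at):
    u=at[0]*640;v=at[1]*400
    xd=(u-c["cx"])/c["fx"];yd=(v-c["cy"])/c["fy"]
    x,y=xd,yd
    for _ in range(20):
        s=1+c["k1"]*(x*x+y*y); x,y=xd/s,yd/s
    R=cv2.Rodrigues(np.array(c["rvec"]))[0]
    d=R.T@np.array([x,y,1.]); o=-R.T@np.array(c["tvec"])
    return o,d/np.linalg.norm(d)
def atz(c,at,z):
    o,d=ray(c,at); return o+d*(z-o[2])/d[2]
def tri(rs):
    A=np.zeros((3,3));b=np.zeros(3)
    for o,d in rs:
        P=np.eye(3)-np.outer(d,d);A+=P;b+=P@o
    p=np.linalg.solve(A,b)
    return p,[np.linalg.norm((np.eye(3)-np.outer(d,d))@(p-o)) for o,d in rs]
def proj(c,p):
    R=cv2.Rodrigues(np.array(c["rvec"]))[0]
    q=R@np.array(p)+np.array(c["tvec"]);x,y=q[:2]/q[2];s=1+c["k1"]*(x*x+y*y)
    return np.array([c["fx"]*x*s+c["cx"],c["fy"]*y*s+c["cy"]])
E
python3 - <<'E'
from h import *
cs={n:camera(n) for n in ["scene","top"]}
for l in ["pump","pry_slot","hinge_line","cover_lip","hub_mouth","rotor_grip","rotor_seat","spatula_grip","spatula_tip","sample_a","dish","rotor"]:
    for n in cs:
        r=place_of(n,l)
        print(l,n,[(round(x["p"],2),[round(x["at"][0]*640,1),round(x["at"][1]*400,1)]) for x in r[:7]])
for n in cs:
    for l in ["rotor","spatula","pump"]:
        r=look_for(n,l); print('look',l,n,[(round(x["p"],2),[round(x["at"][0]*640,1),round(x["at"][1]*400,1)]) for x in r[:7]])
t=cs["top"]["color"]; cv2.imwrite("pics/topc.png",cv2.resize(t[100:300,200:460],None,fx=3,fy=3,interpolation=cv2.INTER_CUBIC))
t=cs["scene"]["color"]; cv2.imwrite("pics/scc.png",cv2.resize(t[120:320,220:420],None,fx=3,fy=3,interpolation=cv2.INTER_CUBIC))
E
```

```text
pump scene [(0.76, [309.9, 196.5])]
pump top [(0.61, [342.3, 181.6])]
pry_slot scene [(0.84, [326.0, 191.6])]
pry_slot top [(0.67, [239.1, 233.0]), (0.56, [338.2, 201.2])]
hinge_line scene [(0.66, [287.8, 159.6]), (0.51, [344.2, 151.5])]
hinge_line top [(0.72, [419.8, 223.0]), (0.61, [344.6, 145.1])]
cover_lip scene [(0.84, [328.6, 188.0])]
cover_lip top [(0.93, [339.6, 198.3])]
hub_mouth scene [(0.7, [345.6, 151.0])]
hub_mouth top []
rotor_grip scene [(0.84, [339.3, 247.8]), (0.77, [342.4, 290.3]), (0.76, [249.6, 306.5]), (0.67, [291.5, 265.7]), (0.6, [378.2, 184.6]), (0.24, [325.6, 186.4])]
rotor_grip top [(0.84, [197.6, 230.1]), (0.69, [372.1, 235.1]), (0.66, [284.9, 250.4]), (0.64, [241.5, 234.2]), (0.57, [254.7, 279.6])]
rotor_seat scene [(0.98, [335.3, 259.0]), (0.95, [371.8, 198.4]), (0.75, [288.2, 276.7]), (0.73, [342.9, 299.2]), (0.72, [253.8, 317.8])]
rotor_seat top [(0.96, [370.9, 233.7]), (0.68, [283.4, 251.6]), (0.66, [255.1, 278.5]), (0.58, [199.5, 229.2])]
spatula_grip scene [(0.85, [385.1, 170.5])]
spatula_grip top [(0.82, [418.9, 220.2])]
spatula_tip scene [(0.87, [3
[... 325 characters left out ...]
 259.6]), (0.79, [252.3, 318.4]), (0.62, [344.1, 302.9]), (0.56, [372.9, 197.1])]
rotor top [(0.97, [193.5, 230.0]), (0.94, [280.2, 251.7]), (0.84, [256.3, 279.0]), (0.81, [370.8, 235.4]), (0.57, [238.1, 235.9]), (0.18, [416.7, 169.8])]
look rotor scene [(0.89, [336.9, 299.6]), (0.84, [338.8, 255.3]), (0.83, [251.2, 315.3]), (0.82, [289.5, 268.5]), (0.64, [375.0, 192.4])]
look spatula scene [(0.84, [379.6, 167.6])]
look pump scene [(0.58, [309.5, 182.8])]
look rotor top [(0.95, [194.2, 227.9]), (0.88, [281.7, 250.6]), (0.88, [372.5, 234.8]), (0.78, [240.3, 237.1]), (0.66, [255.3, 279.8])]
look spatula top [(0.73, [420.6, 208.7])]
look pump top [(0.69, [416.5, 206.6]), (0.65, [342.8, 172.8])]
```

View pics/topc.png

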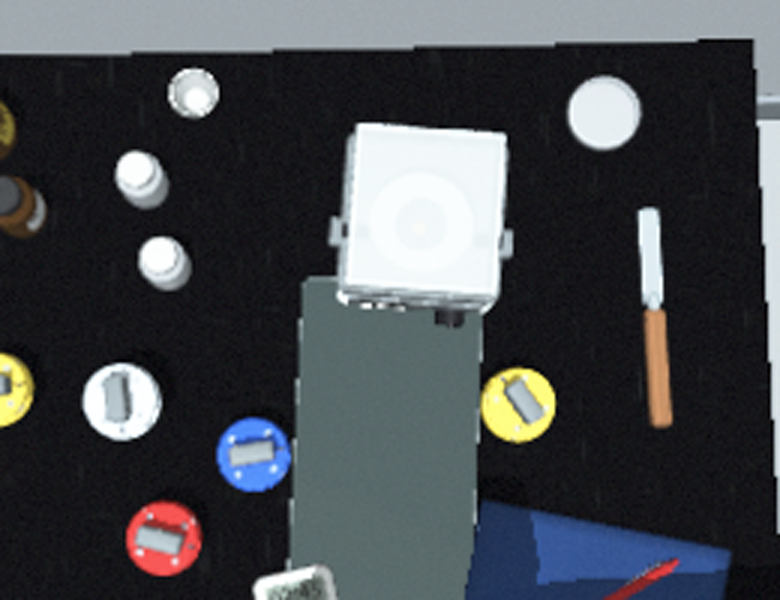

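View pics/scc.png

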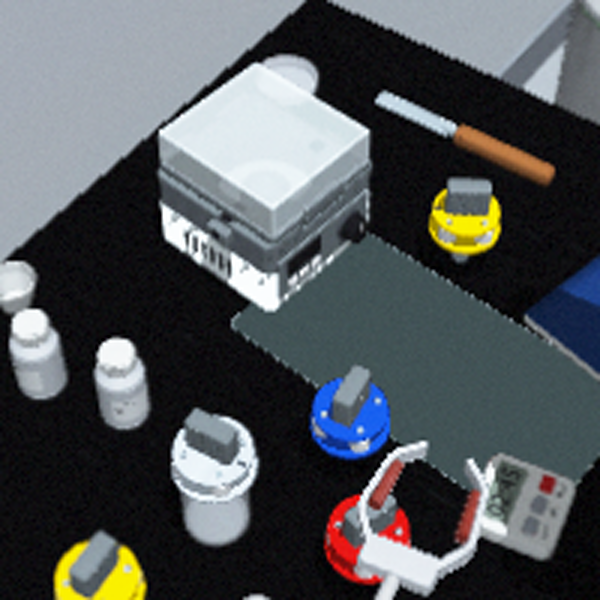

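```bash
python3 - <<'E'
from h import *
from scipy.spatial.transform import Rotation as R
cs={n:camera(n) for n in ["scene","top","wrist"]}
def px(u,v): return [u/640,v/400]
pr={"grip":((291.5,265.7),(241,233.8)),"seat":((288.2,276.7),(240,235)),"sg":((385.1,170.5),(418.9,220.2)),"st":((347,151),(414.5,169.9)),"lip":((328.6,188),(339.6,198.3)),"slot":((326,191.6),(338.2,201.2)),"hinge":((287.8,159.6),(344.6,145.1)),"pump":((309.9,196.5),(342.3,181.6)),
"A":((261,258.8),(252.7,188.3)),"B":((235.6,247.7),(248.2,161.4)),"dish":((315.4,150.1),(400.5,138))}
for k,(a,b) in pr.items():
    p,e=tri([ray(cs["scene"],px(*a)),ray(cs["top"],px(*b))]); print(k,p.round(4),np.round(e,4))
s=observe(); q=s["orientation"]; Rt=R.from_quat([q[1],q[2],q[3],q[0]]).as_matrix()
c=cs["wrist"];Rc=cv2.Rodrigues(c["rvec"])[0]
print("tool axes",Rt.round(3)); print("cam in tool",Rt.T@(-Rc.T@c["tvec"]-s["eef_pos"]), (Rt.T@Rc.T).round(3))
E
```

```text
grip [0.4731 0.1516 0.0998] [0.001 0.001]
seat [0.474  0.1599 0.0672] [0.0035 0.0035]
sg [ 0.502  -0.288   0.0039] [0.0002 0.0002]
st [ 0.6276 -0.2815  0.0137] [0.0026 0.0026]
lip [ 0.5519 -0.0845  0.0779] [0.0019 0.0019]
slot [ 0.5498 -0.079   0.0703] [0.0028 0.0028]
hinge [ 0.6831 -0.0971  0.0886] [0.0024 0.0024]
pump [ 0.6098 -0.0943 -0.0011] [0.0043 0.0043]
A [ 0.5909  0.1323 -0.0015] [0.0033 0.0033]
B [ 0.662   0.1435 -0.0041] [0.003 0.003]
dish [ 0.7176 -0.2534 -0.0107] [0.0019 0.0019]
tool axes [[ 0.246 -0.969 -0.   ]
 [-0.969 -0.246  0.   ]
 [-0.    -0.    -1.   ]]
cam in tool [ 4.62853373e-05 -7.63171154e-02 -1.46365042e-01] [[ 1.     0.     0.   ]
 [-0.001  0.96   0.281]
 [-0.    -0.281  0.96 ]]
```

{"api": "servo_tool", "payload": {"offset": [[0.034,0.032,0],[0.034,0.032,0],[0.034,0.032,0],[0.034,0.032,0],[0.034,0.032,0],[0.034,0.032,0],[0.034,0.032,0],[0.034,0.032,0],[0.034,0.031,0],[0.034,0.031,0],[0,0,0],[0,0,0]], "angular": [[0,0,-1.5],[0,0,-1.5],[0,0,-1.5],[0,0,-1.5],[0,0,-1.5],[0,0,-1.5],[0,0,-1.5],[0,0,-0.8],[0,0,0],[0,0,0],[0,0,0],[0,0,0]], "fingers": [100,100,100,100,100,100,100,100,100,100,100,100]}}

```text
clock: 3.4
eef_pos: [0.4936, -0.2879, 0.2394]
orientation: [0.0, 0.725, -0.688, -0.0]
force: [0.5, -1.0, -0.2]
gripper_width: 0.0869
```

```bash
python3 - <<'E'
from h import *
c=camera("wrist"); cv2.imwrite("pics/w1.png",c["color"])
s=observe();print(s["eef_pos"],s["orientation"],s["joint_positions"])
for l in ["spatula_grip","spatula_tip","pry_slot","cover_lip","pump","hinge_line","dish"]:
    for x in place_of("wrist",l)[:3]:
        z={"spatula_grip":.008,"spatula_tip":.008,"pry_slot":.076,"cover_lip":.081,"pump":0,"hinge_line":.083,"dish":0}[l]
        print(l,round(x["p"],2),np.round([x["at"][0]*640,x["at"][1]*400],1),atz(c,x["at"],z).round(4))
E
```

```text
[ 0.4933125  -0.28830389  0.23944001] [ 2.40917891e-04  7.24941504e-01 -6.88810384e-01 -1.08569182e-04] [-6.66622760e-01  9.33699342e-02  1.66915076e+00 -4.68083708e-04
  1.37933303e+00  8.53160020e-01]
spatula_grip 0.77 [316.4 174.2] [ 0.4926 -0.2872  0.008 ]
spatula_grip 0.75 [144.8  57.7] [ 0.6148 -0.0894  0.008 ]
spatula_tip 0.88 [319.   51.9] [ 0.6298 -0.2829  0.008 ]
cover_lip 0.38 [317.  174.2] [ 0.5076 -0.2871  0.081 ]
pump 0.6 [144.8  59.1] [ 0.6143 -0.0851  0.    ]
```

View pics/w1.png

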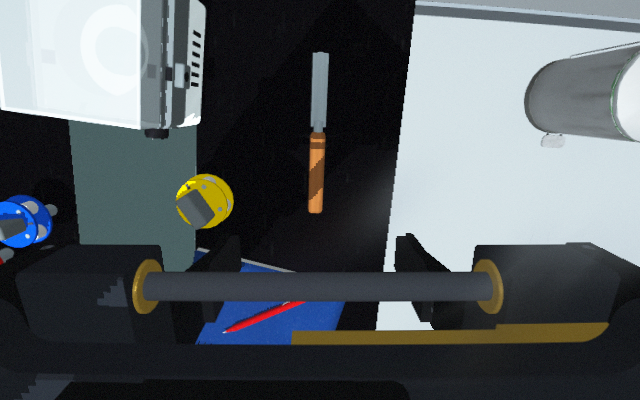

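{"api": "servo_tool", "payload": {"offset": [[0.009,0.001,-0.05],[0,0,-0.05],[0,0,-0.05],[0,0,-0.05],[0,0,-0.014],[0,0,-0.006],[0,0,0],[0,0,0],[0,0,0],[0,0,0],[0,0,0],[0,0,0]], "angular": [[0,0,-1.2],[0,0,0],[0,0,0],[0,0,0],[0,0,0],[0,0,0],[0,0,0],[0,0,0],[0,0,0],[0,0,0],[0,0,0],[0,0,0]], "fingers": [100,60,60,60,60,60,60,0,0,0,0,0]}}

```text
clock: 5.3
eef_pos: [0.503, -0.2868, 0.0197]
orientation: [-0.0, 0.718, -0.696, 0.0]
force: [-0.7, 0.5, 1.6]
gripper_width: 0.018
```

{"api": "servo_tool", "payload": {"offset": [[0,0,0.02],[0,0,0.04],[-0.01,0,0.04],[-0.02,0.02,0.04],[-0.025,0.04,0],[-0.025,0.05,0],[-0.02,0.05,0],[-0.013,0.042,0],[0,0,0],[0,0,0]], "angular": [[0,0,0],[0,0,0],[0,0,0],[0,0,0],[0,0,0],[0,0,-2],[0,0,-3],[0,0,-2],[0,0,0],[0,0,0]], "fingers": [0,0,0,0,0,0,0,0,0,0]}}

```text
clock: 6.55
eef_pos: [0.3906, -0.0853, 0.1607]
orientation: [0.0, -0.674, 0.738, -0.001]
force: [-0.3, 0.4, -0.9]
gripper_width: 0.0175
```

```bash
python3 - <<'E'
from h import *
c=camera("wrist"); cv2.imwrite("pics/w2.png",c["color"])
s=observe();print(s["eef_pos"],s["orientation"],s["joint_positions"])
Z={"spatula_grip":.15,"spatula_tip":.15,"pry_slot":.076,"cover_lip":.081,"pump":0,"hinge_line":.083,"sample_a":0}
for l in Z:
    for x in place_of("wrist",l)[:3]:
        print(l,round(x["p"],2),np.round([x["at"][0]*640,x["at"][1]*400],1),atz(c,x["at"],Z[l]).round(4))
t=camera("scene")
for l in ["pry_slot","cover_lip","spatula_tip"]:
    for x in place_of("scene",l)[:3]: print(l,x["p"],np.round([x["at"][0]*640,x["at"][1]*400],1),atz(t,x["at"],Z[l]).round(4))
t=t["color"]
cv2.imwrite("pics/s2.png",cv2.resize(t[100:260,230:430],None,fx=4,fy=4,interpolation=cv2.INTER_CUBIC)[:600])
E
```

```text
[ 0.39060183 -0.08555193  0.16045922] [ 2.28866141e-04 -6.74013782e-01  7.38718182e-01 -9.03914398e-04] [-4.13215657e-01 -2.76627860e-01  2.16524620e+00 -3.32278508e-04
  1.25113632e+00  1.24922263e+00]
spatula_grip 0.85 [314.5 268.8] [ 0.3818 -0.0832  0.15  ]
pry_slot 0.59 [326.  189.9] [ 0.5525 -0.0779  0.076 ]
cover_lip 0.98 [327.9 188.5] [ 0.5489 -0.0805  0.081 ]
spatula_tip 0.8 [342.6 170.3] [ 0.5184 -0.0939  0.15  ]
```

View pics/w2.png

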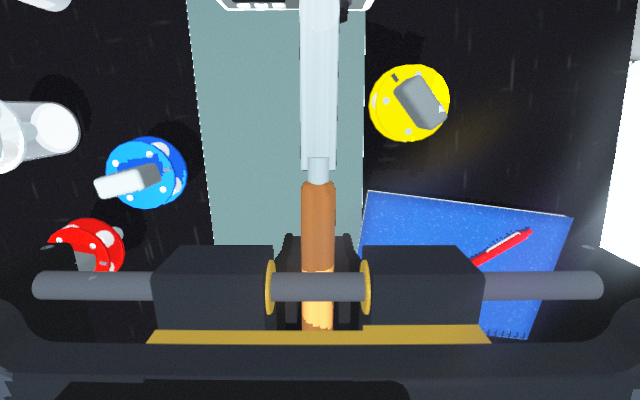

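View pics/s2.png

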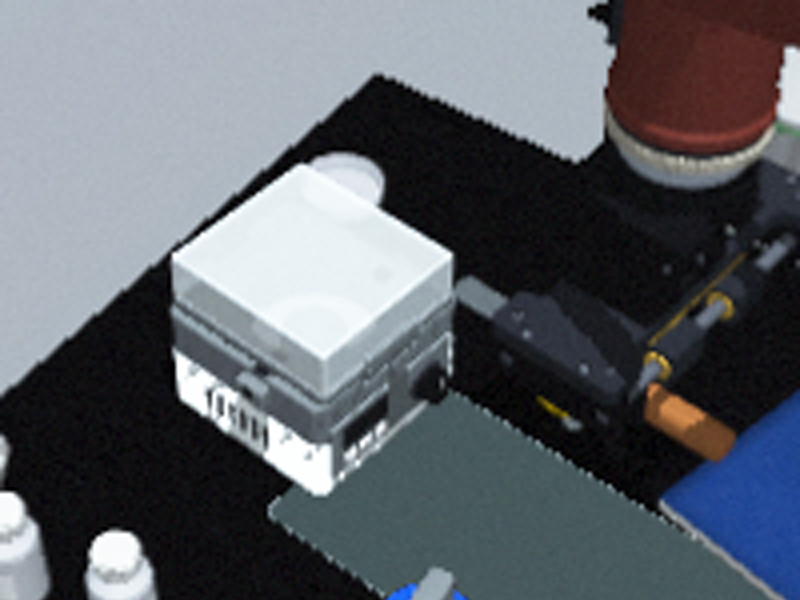

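```bash
python3 - <<'E'
from h import *
from scipy.optimize import least_squares
S=camera("scene");T=camera("top")
t=T["color"];cv2.imwrite("pics/t3.png",cv2.resize(t[120:220,280:400],None,fx=6,fy=6,interpolation=cv2.INTER_CUBIC))
P=lambda u,v:[u/640,v/400]
pts={"b+":(273,164.5),"b-":(305,140.75),"f-":(343.75,164.5),"f+":(311.25,189.5)}
for k,v in pts.items(): print(k,atz(S,P(*v),.123).round(4))
for k,v in {"b+":(319,141),"b-":(368.7,144.3)}.items(): print("top",k,atz(T,P(*v),.123).round(4))
loc={"b+":(.060,.0595),"b-":(.060,-.0595),"f-":(-.066,-.0595),"f+":(-.066,.0595)}
W=np.array([atz(S,P(*pts[k]),.123)[:2] for k in loc]);L=np.array([loc[k] for k in loc])
def f(p):
    c,s=np.cos(p[2]),np.sin(p[2]); return (L@np.array([[c,s],[-s,c]])+p[:2]-W).ravel()
r=least_squares(f,[.61,-.09,-.08]);print(r.x,f(r.x).round(4))
E
```

```text
b+ [ 0.679  -0.0344  0.123 ]
b- [ 0.6697 -0.1487  0.123 ]
f- [ 0.5418 -0.1351  0.123 ]
f+ [ 0.5555 -0.0234  0.123 ]
top b+ [ 0.6842 -0.0362  0.123 ]
top b- [ 0.6738 -0.1523  0.123 ]
[ 0.61448864 -0.08572489 -0.09943484] [ 0.0011  0.0019 -0.0014 -0.0021  0.0011 -0.0033 -0.0008  0.0035]
```

View pics/t3.png

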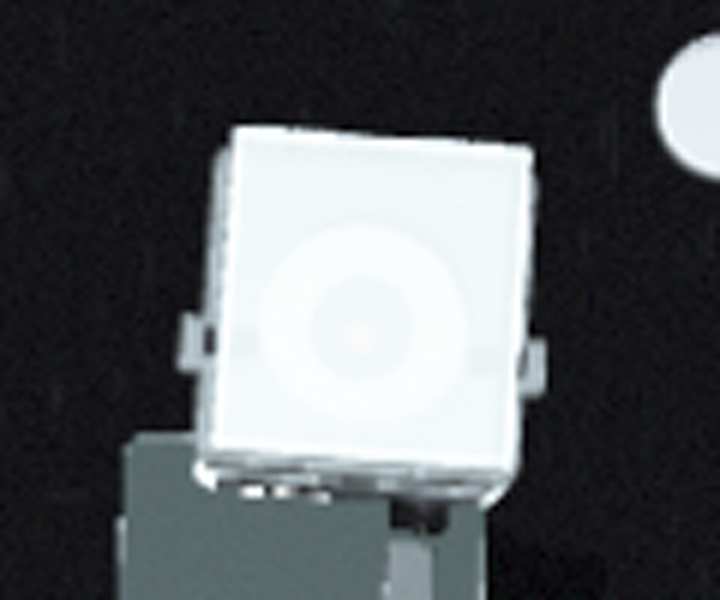

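```bash
python3 - <<'E'
from h import *
from scipy.optimize import least_squares
S=camera("scene");T=camera("top")
P=lambda u,v:[u/640,v/400]
loc=np.array([(.060,.0595),(.060,-.0595),(-.066,-.0595),(-.066,.0595)])
ps=[(273,164.5),(305,140.75),(343.75,164.5),(311.25,189.5)]
pt=[(280+a/6-.4,120+b/6-.4) for a,b in [(232,128),(533,150),(517,467),(203,450)]]
W1=np.array([atz(S,P(*v),.123)[:2] for v in ps]);W2=np.array([atz(T,P(*v),.123)[:2] for v in pt]);
def f(p,W=None):
    c,s=np.cos(p[2]),np.sin(p[2]); M=loc@np.array([[c,s],[-s,c]])+p[:2]; 
    return np.concatenate([(M-w).ravel() for w in W])
for W in ([W1],[W2],[W1,W2]):
    r=least_squares(f,[.61,-.09,-.08],args=(W,));print(r.x.round(4),f(r.x,W).round(4))
x,y,a=r.x
print("slot",x-.065*np.cos(a),y-.065*np.sin(a))
print(atz(T,P(280+357/6-.4,120+335/6-.4),.024), atz(T,P(280+361/6-.4,120+322/6-.4),.08))
# tip: scene + top
for n,c in (("scene",S),("top",T)): print(n,[ (x["p"],atz(c,x["at"],.15).round(4)) for x in place_of(n,"spatula_tip")])
E
```

```text
[ 0.6145 -0.0857 -0.0994] [ 0.0011  0.0019 -0.0014 -0.0021  0.0011 -0.0033 -0.0008  0.0035]
[ 0.6191 -0.0872 -0.0918] [-0.0001  0.001   0.0003 -0.0004 -0.0009  0.001   0.0007 -0.0016]
[ 0.6168 -0.0865 -0.0956] [ 0.0032  0.0014  0.0012 -0.0027  0.0036 -0.0043  0.0013  0.0025 -0.0022
  0.0015 -0.0023  0.0002 -0.0034  0.002  -0.0013 -0.0006]
slot 0.5521017237630766 -0.08028009090191073
[ 0.61815203 -0.08718078  0.024     ] [ 0.61412137 -0.08547042  0.08      ]
scene [(0.84, array([ 0.5216, -0.0947,  0.15  ]))]
top [(0.56, array([ 0.6707, -0.0933,  0.15  ])), (0.55, array([ 0.519 , -0.0978,  0.15  ]))]
```

{"api": "servo_tool", "payload": {"offset": [[-0.005,0.019,-0.02],[0,0,-0.03],[0,0,-0.024],[0,0,0],[0,0,0]], "angular": [[0,0,0],[0,0,0],[0,0,0],[0,0,0],[0,0,0]], "fingers": [0,0,0,0,0]}}

```text
clock: 8.07
eef_pos: [0.3855, -0.066, 0.0864]
orientation: [0.0, -0.674, 0.739, -0.0]
force: [0.1, -0.3, -0.2]
gripper_width: 0.0178
```

```bash
python3 - <<'E'
from h import *
S=camera("scene");T=camera("top");c=camera("wrist")
cv2.imwrite("pics/w4.png",c["color"])
s=observe();print(s["eef_pos"],s["orientation"])
for n,C in (("scene",S),("top",T),("wrist",c)): print(n,[ (round(x["p"],2),np.round([x["at"][0]*640,x["at"][1]*400],1),atz(C,x["at"],.076).round(4)) for x in place_of(n,"spatula_tip")])
print(tri([ray(S,place_of("scene","spatula_tip")[0]["at"]),ray(T,[x for x in place_of("top","spatula_tip") if x["at"][1]>.49][0]["at"])]))
a=cv2.resize(S["color"][140:240,290:390],None,fx=6,fy=6,interpolation=cv2.INTER_CUBIC)
cv2.imwrite("pics/s4.png",a)
cv2.imwrite("pics/t4.png",cv2.resize(T["color"][160:260,300:400],None,fx=6,fy=6,interpolation=cv2.INTER_CUBIC))
E
```

```text
[ 0.38586184 -0.0661591   0.08674641] [ 5.08817021e-04 -6.73985145e-01  7.38743993e-01 -1.03872335e-03]
scene [(0.83, array([338.6, 196.2]), array([ 0.5163, -0.0792,  0.076 ]))]
top [(0.7, array([339.9, 212.7]), array([ 0.5189, -0.0834,  0.076 ]))]
wrist [(0.69, array([314.2, 267.5]), array([ 0.3779, -0.0641,  0.076 ]))]
(array([ 0.5194092 , -0.08383325,  0.06983863]), [np.float64(9.16737053653705e-05), np.float64(9.167370536540563e-05)])
```

View pics/s4.png

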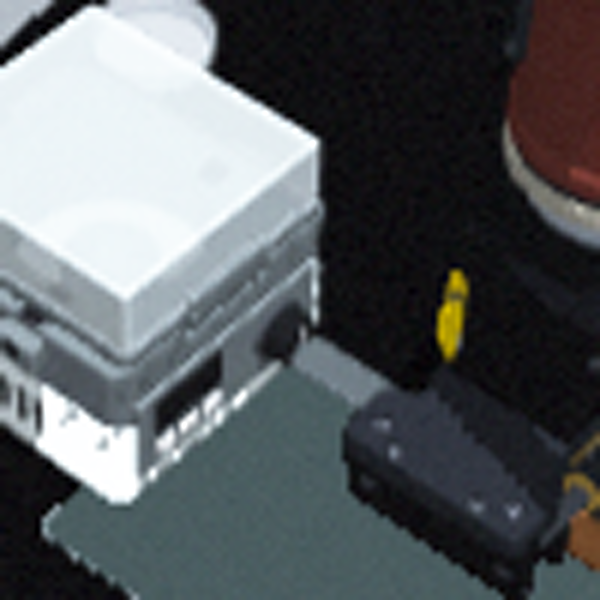

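View pics/t4.png

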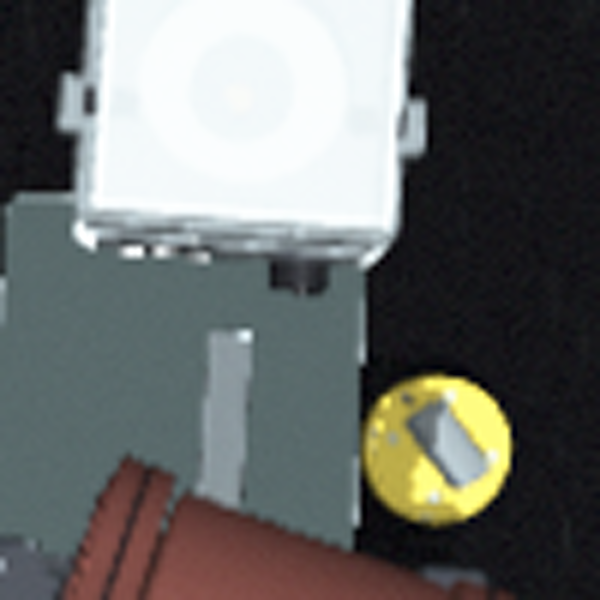

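View pics/w4.png

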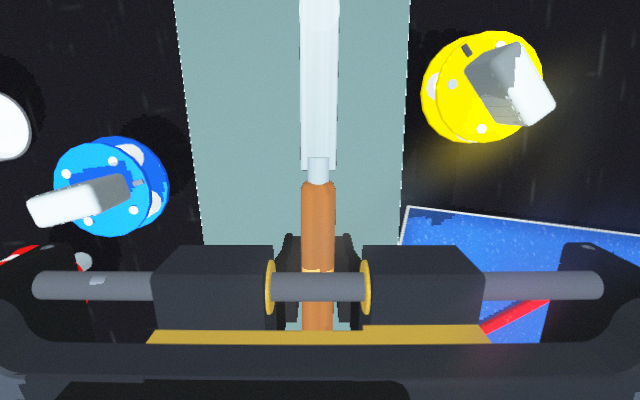

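{"api": "servo_tool", "payload": {"offset": [[0.01,0.006,0],[0.01,-0.001,0],[0.008,-0.001,0],[0.006,-0.0005,0],[0.006,-0.0005,0],[0.003,0,0],[0,0,0]], "angular": [[0,0,0],[0,0,0],[0,0,0],[0,0,0],[0,0,0],[0,0,0],[0,0,0]], "fingers": [0,0,0,0,0,0,0]}}

```text
clock: 9.35
eef_pos: [0.4279, -0.0627, 0.0855]
orientation: [-0.0, -0.674, 0.739, 0.0]
force: [-0.6, 0.2, -0.6]
gripper_width: 0.0174
```

```bash
python3 - <<'E'
from h import *
S=camera("scene");T=camera("top")
s=observe();print(s["eef_pos"],s["orientation"],s["force"],s["torque"])
a=cv2.resize(S["color"][140:240,290:390],None,fx=6,fy=6,interpolation=cv2.INTER_CUBIC)
cv2.imwrite("pics/s5.png",a)
cv2.imwrite("pics/t5.png",cv2.resize(T["color"][160:260,300:400],None,fx=6,fy=6,interpolation=cv2.INTER_CUBIC))
E
```

```text
[ 0.42768545 -0.06268828  0.08545955] [-6.81242955e-05 -6.74014281e-01  7.38718299e-01  1.39360708e-04] [-0.02967756 -0.04553774 -0.41112938] [0.0749772  0.06227584 0.00981905]
```

View pics/s5.png

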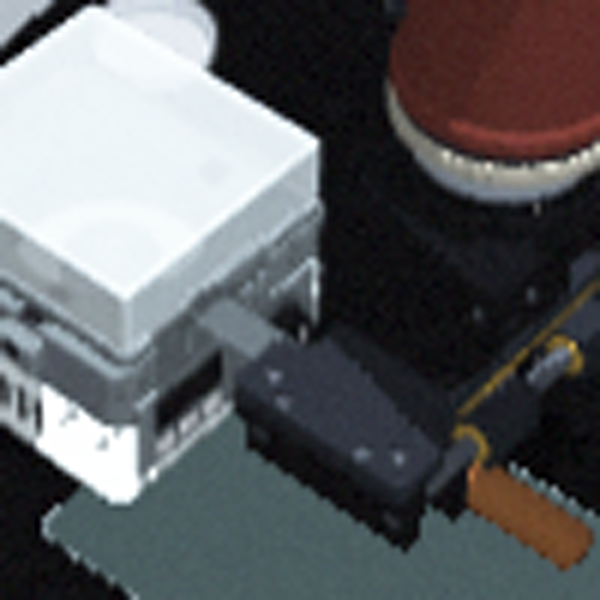

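View pics/t5.png

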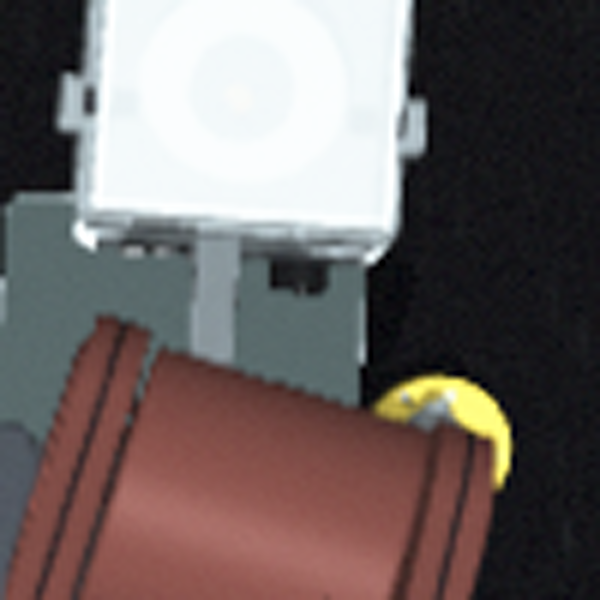

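{"api": "servo_tool", "payload": {"offset": [[0,0,0.006],[0,0,0.006],[0.001,0,0.006],[0.004,-0.0004,0.006],[0.006,-0.0006,0.006],[0.006,-0.0006,0.006],[0,0,0]], "angular": [[0,0,0],[0,0,0],[0,0,0],[0,0,0],[0,0,0],[0,0,0],[0,0,0]], "fingers": [0,0,0,0,0,0,0]}}

```text
clock: 10.32
eef_pos: [0.4461, -0.0646, 0.1223]
orientation: [0.0, -0.674, 0.739, -0.001]
force: [-0.7, 0.3, -1.3]
gripper_width: 0.0177
```

```bash
python3 - <<'E'
from h import *
S=camera("scene");T=camera("top")
s=observe();print(s["eef_pos"],s["orientation"],s["force"],s["torque"])
a=cv2.resize(S["color"][120:240,290:410],None,fx=5,fy=5,interpolation=cv2.INTER_CUBIC)
cv2.imwrite("pics/s6.png",a)
E
```

```text
[ 0.44505432 -0.06436912  0.12151297] [ 4.10870520e-05 -6.74041506e-01  7.38693471e-01 -4.86071919e-05] [-0.10855989  0.24419685 -1.42366234] [0.03844797 0.0655812  0.02863658]
```

View pics/s6.png

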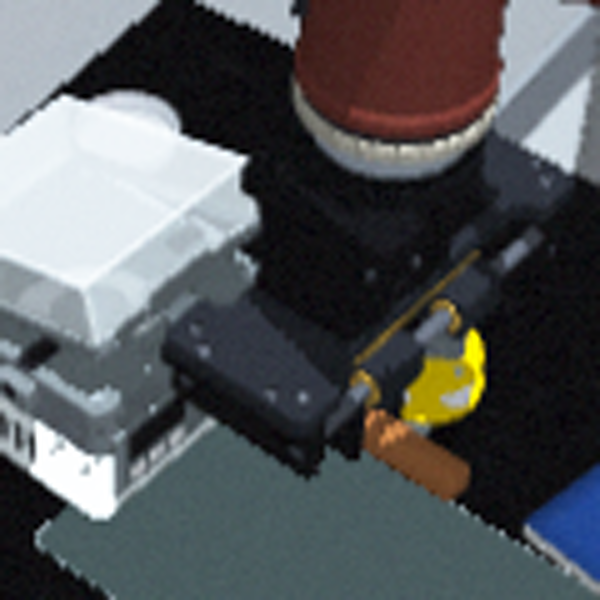

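{"api": "servo_tool", "payload": {"offset": [[0.006,-0.0006,0.0118],[0.007,-0.0007,0.0114],[0.008,-0.0008,0.0108],[0.009,-0.0009,0.0103],[0.01,-0.001,0.0096],[0.01,-0.001,0.0089],[0.01,-0.001,0.008],[0.01,-0.001,0.0071],[0,0,0]], "angular": [[0,0,0],[0,0,0],[0,0,0],[0,0,0],[0,0,0],[0,0,0],[0,0,0],[0,0,0],[0,0,0]], "fingers": [0,0,0,0,0,0,0,0,0]}}

```text
clock: 11.55
eef_pos: [0.516, -0.0716, 0.2001]
orientation: [0.0, -0.674, 0.739, -0.001]
force: [0.4, 1.0, -0.3]
gripper_width: 0.0179
```

```bash
python3 - <<'E'
from h import *
S=camera("scene");c=camera("wrist")
s=observe();print(s["eef_pos"],s["orientation"],s["force"],s["torque"])
a=cv2.resize(S["color"][90:240,270:420],None,fx=4,fy=4,interpolation=cv2.INTER_CUBIC)
cv2.imwrite("pics/s7.png",a);cv2.imwrite("pics/w7.png",c["color"])
E
```

```text
[ 0.51476495 -0.07132166  0.19919242] [-1.52269724e-04 -6.74020195e-01  7.38712870e-01  2.21798816e-04] [ 0.50800916  0.40595419 -2.09634616] [ 0.0211531   0.03419984 -0.06268919]
```

View pics/s7.png

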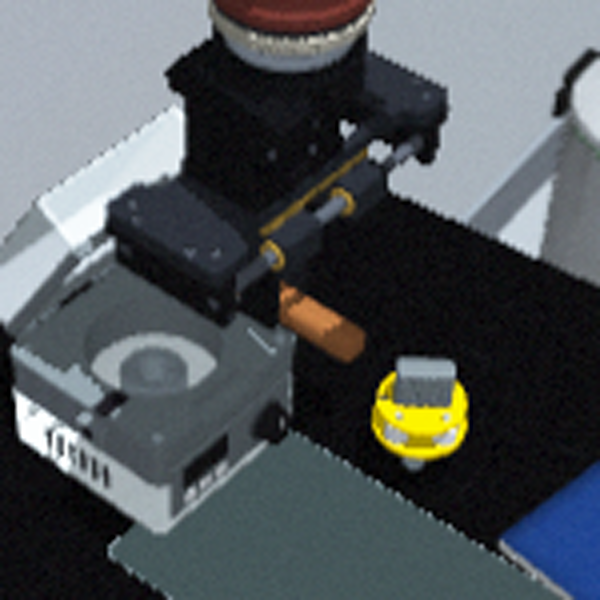

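View pics/w7.png

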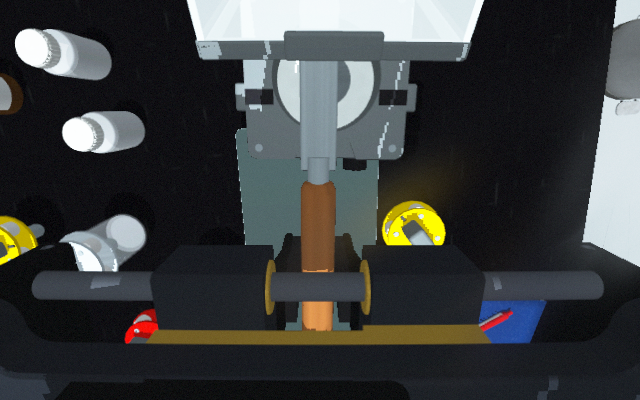

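{"api": "servo_tool", "payload": {"offset": [[0.01,-0.001,0],[0.01,-0.001,0],[0.01,-0.001,0],[0.01,-0.001,0],[0.01,-0.001,0],[0.01,-0.001,0],[0.01,-0.001,0],[0.01,-0.001,0],[0.008,-0.001,0],[0,0,0],[0,0,0]], "angular": [[0,0,0],[0,0,0],[0,0,0],[0,0,0],[0,0,0],[0,0,0],[0,0,0],[0,0,0],[0,0,0],[0,0,0],[0,0,0]], "fingers": [0,0,0,0,0,0,0,0,0,0,0]}}

```text
clock: 13.02
eef_pos: [0.6027, -0.0803, 0.1993]
orientation: [-0.0, -0.674, 0.739, 0.0]
force: [0.3, -0.9, -0.5]
gripper_width: 0.018
```

```bash
python3 - <<'E'
from h import *
S=camera("scene");c=camera("wrist")
s=observe();print(s["eef_pos"],s["orientation"],s["force"],s["torque"])
a=cv2.resize(S["color"][90:240,250:400],None,fx=4,fy=4,interpolation=cv2.INTER_CUBIC)
cv2.imwrite("pics/s8.png",a);cv2.imwrite("pics/w8.png",c["color"])
E
```

```text
[ 0.60265253 -0.08031325  0.19944799] [-4.43883271e-05 -6.74008501e-01  7.38723584e-01  7.07310094e-05] [ 0.2139517  -0.39698016 -0.14620412] [ 0.00827383 -0.0150069   0.04861642]
```

View pics/s8.png

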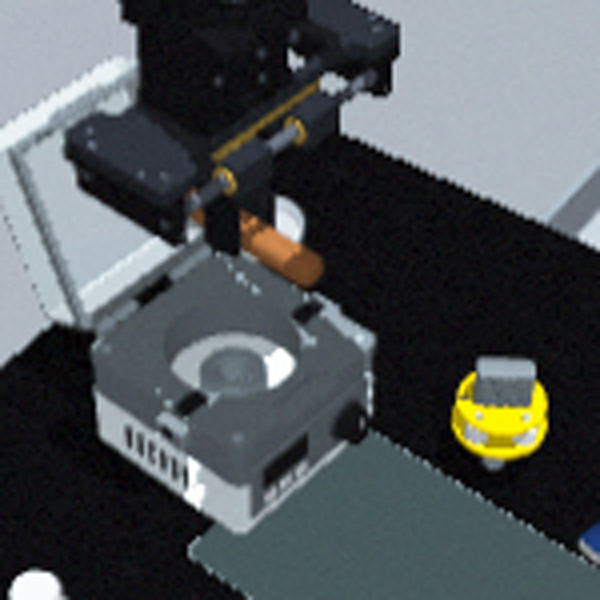

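View pics/w8.png

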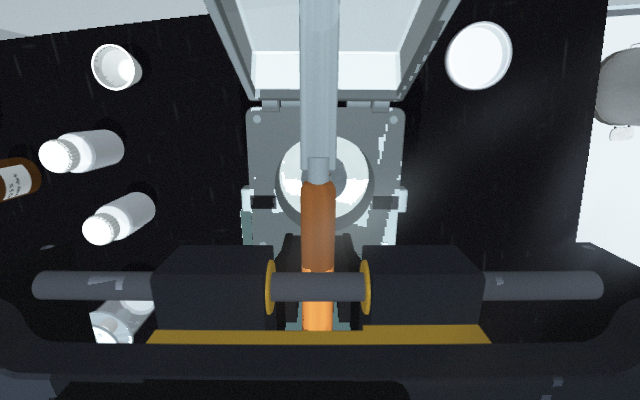

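{"api": "servo_tool", "payload": {"offset": [[-0.02,0.002,0],[-0.03,0.003,0],[-0.04,0.004,0],[-0.04,0.004,0],[-0.04,0.0,0],[-0.03,0,0],[0,0,0]], "angular": [[0,0,0],[0,0,0],[0,0,0],[0,0,0],[0,0,0],[0,0,0],[0,0,0]], "fingers": [0,0,0,0,0,0,0]}}

```text
clock: 14.0
eef_pos: [0.4015, -0.0672, 0.1995]
orientation: [0.0, -0.674, 0.739, -0.0]
force: [0.4, -0.0, -0.5]
gripper_width: 0.0176
```

```bash
python3 - <<'E'
from h import *
S=camera("scene");c=camera("wrist");T=camera("top")
s=observe();print(s["clock"],s["eef_pos"],s["orientation"],s["force"])
a=cv2.resize(S["color"][90:240,230:400],None,fx=4,fy=4,interpolation=cv2.INTER_CUBIC)
cv2.imwrite("pics/s9.png",a);cv2.imwrite("pics/w9.png",c["color"])
cv2.imwrite("pics/t9.png",cv2.resize(T["color"][90:230,270:430],None,fx=4,fy=4,interpolation=cv2.INTER_CUBIC))
for n,C in (("scene",S),("top",T)):
  for l in ["cover_lip","hub_mouth","hinge_line"]: print(n,l,[(round(x["p"],2),np.round([x["at"][0]*640,x["at"][1]*400],1)) for x in place_of(n,l)])
# predicted lip pixel for thetas
a=-.0956
for th in (1.5,1.6,1.7,1.8,1.9,2.0):
    r=.131;lx=.069-r*np.cos(th)-.002*np.sin(th);lz=.083+r*np.sin(th)-.002*np.cos(th)
    p=[.6168+lx*np.cos(a),-.0865+lx*np.sin(a),lz]; print(th,proj(S,p).round(1),proj(T,p).round(1))
E
```

```text
14.15 [ 0.40365993 -0.067548    0.19995852] [ 4.25729204e-04 -6.73940183e-01  7.38785465e-01 -6.95661032e-04] [ 0.44886988 -0.22961158 -0.70977677]
scene cover_lip [(0.87, array([270.3, 118.5]))]
scene hub_mouth [(0.71, array([307.7, 181.3])), (0.44, array([315.3, 152.1]))]
scene hinge_line []
top cover_lip [(0.97, array([349.8, 105.9]))]
top hub_mouth [(0.55, array([340.4, 174.3])), (0.41, array([241. , 234.5]))]
top hinge_line [(0.88, array([345.3, 143. ])), (0.63, array([346., 107.])), (0.53, array([238.7, 233.6]))]
1.5 [287.7 123.5] [345.7 135.2]
1.6 [283.7 121. ] [346.1 129.2]
1.7 [279.8 118.9] [346.5 123.4]
1.8 [276.  117.4] [346.8 117.8]
1.9 [272.4 116.3] [347.1 112.6]
2.0 [269.1 115.8] [347.3 107.7]
```

View pics/s9.png

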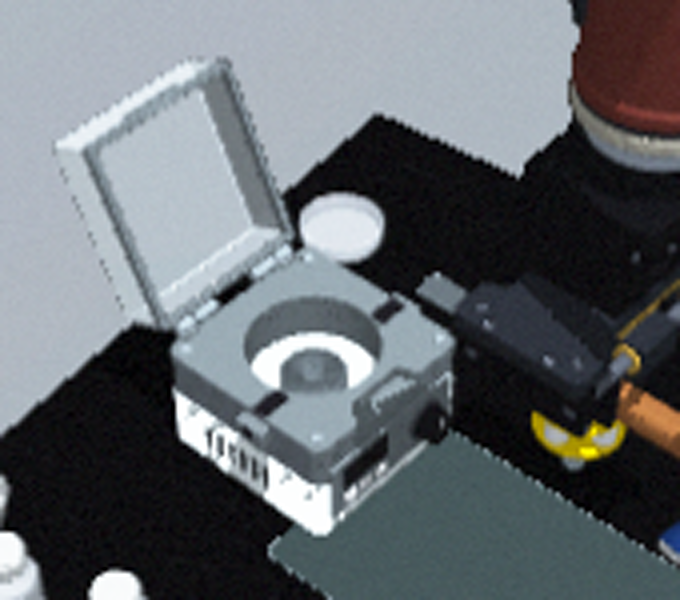

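View pics/t9.png

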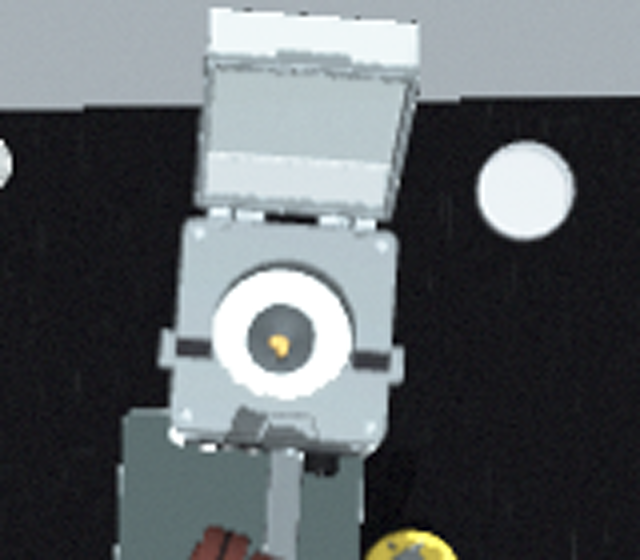

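{"api": "servo_tool", "payload": {"offset": [[0.02,-0.044,0],[0.02,-0.044,0],[0.02,-0.044,0],[0.02,-0.044,0],[0.02,-0.044,-0.03],[0,0,-0.05],[0,0,-0.05],[0,0,-0.035],[0,0,-0.01],[0,0,-0.004],[0,0,0],[0,0,0],[0,0,0],[0,0,0],[0,0,0.02],[0,0,0.05],[0,0,0.05]], "angular": [[0,0,2],[0,0,2],[0,0,2],[0,0,1],[0,0,0],[0,0,0],[0,0,0],[0,0,0],[0,0,0],[0,0,0],[0,0,0],[0,0,0],[0,0,0],[0,0,0],[0,0,0],[0,0,0],[0,0,0]], "fingers": [0,0,0,0,0,0,0,0,0,0,0,55,55,55,55,55,55]}}

```text
clock: 16.58
eef_pos: [0.5028, -0.2873, 0.1429]
orientation: [-0.0, 0.718, -0.696, 0.0]
force: [0.7, -0.3, 0.4]
gripper_width: 0.0478
```

```bash
python3 - <<'E'
from h import *
c=camera("wrist");cv2.imwrite("pics/w10.png",c["color"]);S=camera("scene");T=camera("top")
s=observe();print(s["clock"],s["eef_pos"],s["orientation"],s["force"])
for l in ["spatula_grip","spatula_tip"]:
    A=place_of("scene",l);B=place_of("top",l)
    if A and B: print(l,tri([ray(S,A[0]["at"]),ray(T,B[0]["at"])]))
for l,z in (("rotor_grip",.107),("rotor_seat",.07)):
    A=[x for x in place_of("scene",l) if abs(x["at"][0]*640-290)<12 and abs(x["at"][1]*400-271)<15]
    B=[x for x in place_of("top",l) if abs(x["at"][0]*640-240)<12 and abs(x["at"][1]*400-234)<12]
    print(l,[atz(S,x["at"],z) for x in A],[atz(T,x["at"],z) for x in B])
    if A and B: print(tri([ray(S,A[0]["at"]),ray(T,B[0]["at"])]))
cv2.imwrite("pics/t10.png",cv2.resize(T["color"][190:280,190:290],None,fx=6,fy=6,interpolation=cv2.INTER_CUBIC))
E
```

```text
16.725 [ 0.50544727 -0.28924846  0.14605693] [-5.40508973e-04  7.17866150e-01 -6.96165586e-01  4.62329128e-03] [-0.62897871  0.25062711 -1.08061083]
spatula_tip (array([0.42948524, 0.09760563, 0.41008025]), [np.float64(0.03003159410292779), np.float64(0.030031594102927685)])
rotor_grip [array([0.47530907, 0.15566596, 0.107     ])] [array([0.47494397, 0.15400922, 0.107     ])]
(array([0.47553667, 0.15457236, 0.10531572]), [np.float64(0.0005929083037343871), np.float64(0.0005929083037343397)])
rotor_seat [array([0.47372969, 0.16215109, 0.07      ])] [array([0.47373777, 0.16140908, 0.07      ])]
(array([0.47394825, 0.16164547, 0.06908517]), [np.float64(0.00019288186382962653), np.float64(0.00019288186382951887)])
```

View pics/w10.png

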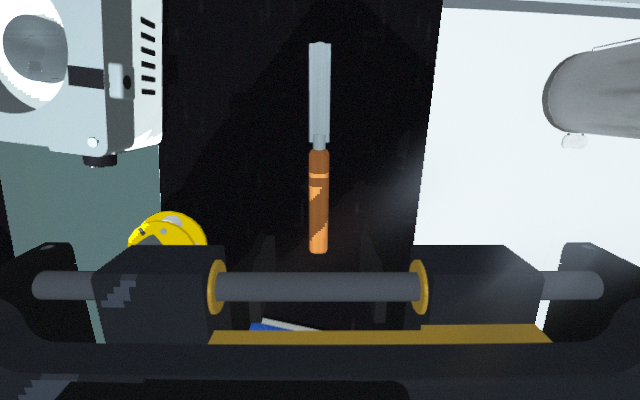

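View pics/t10.png

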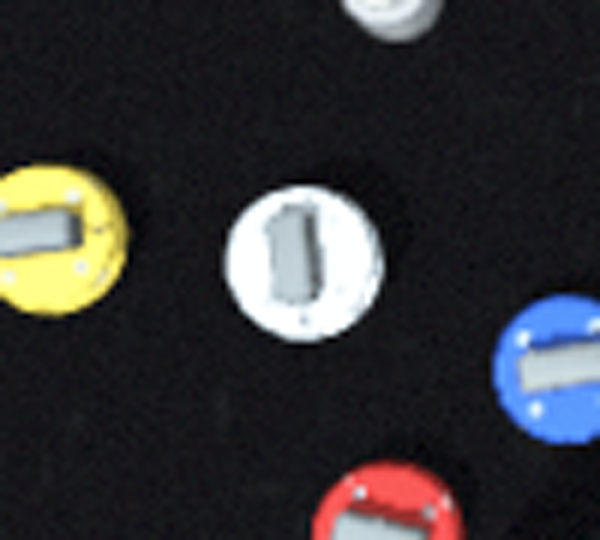

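```bash
python3 - <<'E'
from h import *
S=camera("scene");T=camera("top")
P=lambda u,v:[u/640,v/400]
for a,b in [((352,308),(190,326)),((306,322),(47,374)),((352,272),(222,315)),((318,388),(110,345)),((381,292),(222,333))]:
    print(tri([ray(S,P(*a)),ray(T,P(*b))]))
cv2.imwrite("pics/s11.png",cv2.resize(S["color"][230:400,220:440],None,fx=3,fy=3))
E
```

```text
(array([0.28408555, 0.2316243 , 0.25490604]), [np.float64(0.00028921988480749687), np.float64(0.0002892198848076233)])
(array([0.25109351, 0.38245136, 0.49490433]), [np.float64(0.0005539741251945373), np.float64(0.000553974125194628)])
(array([0.31166032, 0.1732055 , 0.25360765]), [np.float64(0.009536324133517682), np.float64(0.009536324133517531)])
(array([0.25293171, 0.37013562, 0.29037434]), [np.float64(0.005524489442623798), np.float64(0.005524489442623702)])
(array([0.26651402, 0.17182939, 0.2366783 ]), [np.float64(0.000653136276504218), np.float64(0.0006531362765042471)])
```

View pics/s11.png

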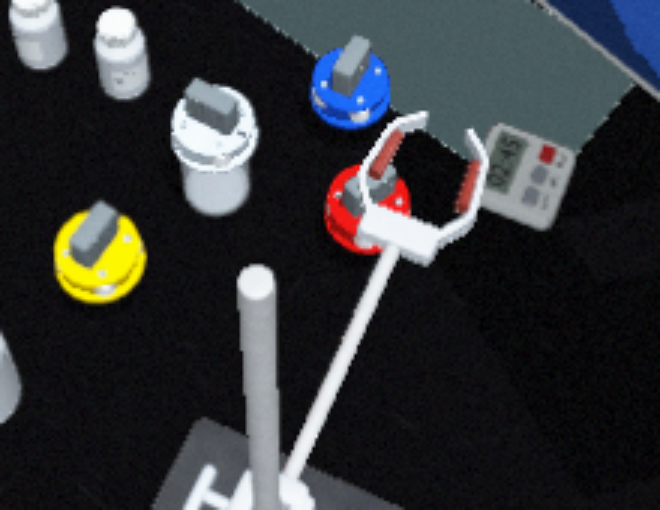

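{"api": "servo_tool", "payload": {"offset": [[-0.002,0.02,0.04],[-0.006,0.05,0.03],[-0.006,0.053,0.02],[-0.006,0.053,0.012],[-0.006,0.053,0.012],[-0.006,0.053,0],[-0.006,0.053,0],[-0.006,0.053,0],[-0.006,0.041,0],[-0.003,0.015,0],[0,0,0],[0,0,0],[0,0,0]], "angular": [[0,0,0],[0,0,1],[0,0,1],[0,0,1],[0,0,1],[0,0,1],[0,0,0],[0,0,0],[0,0,0],[0,0,0],[0,0,0],[0,0,0],[0,0,0]], "fingers": [70,70,70,70,70,70,70,70,70,70,70,70,70]}}

```text
clock: 18.85
eef_pos: [0.4503, 0.1554, 0.2544]
orientation: [0.0, 0.747, -0.665, 0.0]
force: [0.3, -0.9, 0.3]
gripper_width: 0.0604
```

```bash
python3 - <<'E'
from h import *
c=camera("wrist");cv2.imwrite("pics/w12.png",c["color"])
s=observe();print(s["clock"],s["eef_pos"],s["orientation"],s["force"])
for l,z in (("rotor_grip",.107),("rotor_seat",.07)):
    for x in place_of("wrist",l): print(l,round(x["p"],2),np.round([x["at"][0]*640,x["at"][1]*400],1),atz(c,x["at"],z).round(4))
cv2.imwrite("pics/w12c.png",cv2.resize(c["color"][100:300,200:440],None,fx=3,fy=3))
E
```

```text
18.9 [0.45021651 0.15556433 0.25440282] [ 8.45834174e-05  7.46937688e-01 -6.64894036e-01  6.93365575e-05] [-0.45229306 -0.22836357  0.19529176]
rotor_grip 0.91 [605.7 204.3] [ 0.4702 -0.1318  0.107 ]
rotor_grip 0.75 [333.  262.7] [0.3763 0.1303 0.107 ]
rotor_grip 0.66 [217.3 138.1] [0.4894 0.2524 0.107 ]
rotor_grip 0.62 [320.1 169.2] [0.4715 0.155  0.107 ]
rotor_grip 0.58 [409.  209.2] [0.4423 0.0638 0.107 ]
rotor_seat 0.92 [401.6 203.1] [0.4377 0.0607 0.07  ]
rotor_seat 0.9 [332.  246.8] [0.3772 0.1297 0.07  ]
rotor_seat 0.6 [319.7 160.6] [0.4737 0.1554 0.07  ]
rotor_seat 0.58 [583.  197.3] [ 0.4679 -0.1398  0.07  ]
rotor_seat 0.57 [224.9 132.7] [0.4912 0.2558 0.07  ]
```

View pics/w12.png

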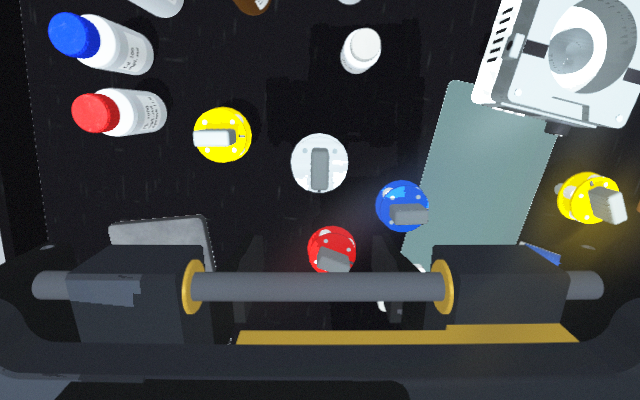

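View pics/w12c.png

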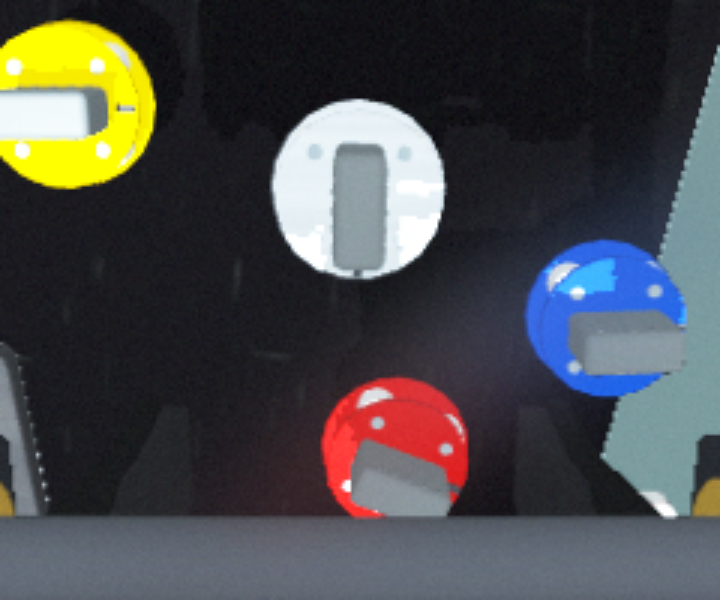

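{"api": "servo_tool", "payload": {"offset": [[0.0133,0,-0.03],[0.01,0,-0.04],[0,0,-0.04],[0,0,-0.02],[0,0,-0.012],[0,0,0],[0,0,0],[0,0,0],[0,0,0],[0,0,0],[0,0,0]], "angular": [[0,0,0],[0,0,0],[0,0,0],[0,0,0],[0,0,0],[0,0,0],[0,0,0],[0,0,0],[0,0,0],[0,0,0],[0,0,0]], "fingers": [70,70,70,70,70,70,0,0,0,0,0]}}

```text
clock: 20.38
eef_pos: [0.4732, 0.1567, 0.1125]
orientation: [-0.0, 0.748, -0.664, 0.0]
force: [-0.7, -0.7, -0.3]
gripper_width: 0.0188
```

```bash
python3 - <<'E'
from h import *
S=camera("scene");c=camera("wrist");cv2.imwrite("pics/w13.png",c["color"])
s=observe();print(s["clock"],s["eef_pos"],s["orientation"],s["force"],s["gripper_width"])
cv2.imwrite("pics/s13.png",cv2.resize(S["color"][180:330,220:400],None,fx=4,fy=4))
E
```

```text
20.475 [0.47322784 0.15667667 0.11249083] [-4.90085815e-05  7.47556010e-01 -6.64198772e-01  3.01222502e-05] [-1.04443537 -0.13826239  0.98568078] 0.016120372780477336
```

View pics/w13.png

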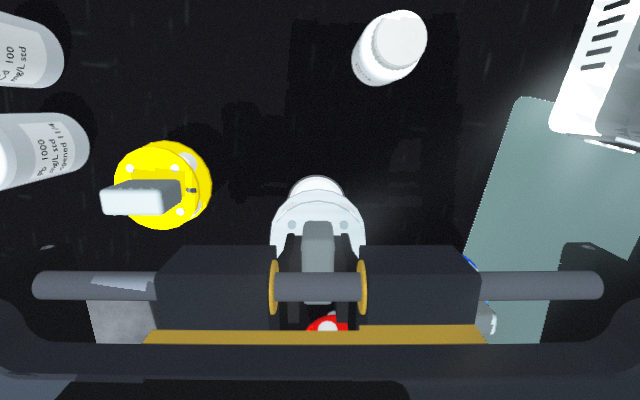

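View pics/s13.png

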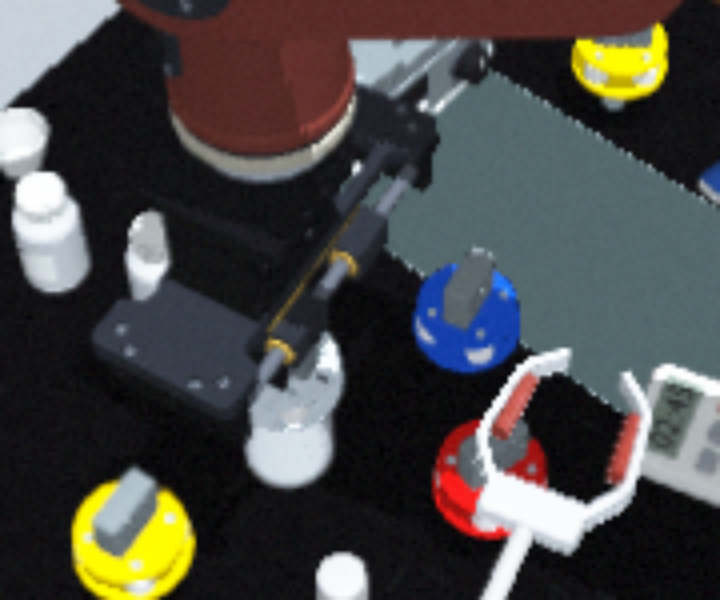

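{"api": "servo_tool", "payload": {"offset": [[0,0,0.01],[0,0,0.03],[0,0,0.04],[0,-0.02,0.02],[0.004,-0.04,0],[0.004,-0.04,0],[0.004,-0.04,0],[0.004,-0.04,0],[0.004,-0.04,-0.01],[0.004,-0.012,-0.015],[0,0,0],[0,0,0],[0,0,0]], "angular": [[0,0,0],[0,0,0],[0,0,0],[0,0,-2],[0,0,-2],[0,0,-2],[0,0,-2],[0,0,-2],[0,0,-2.2],[0,0,0],[0,0,0],[0,0,0],[0,0,0]], "fingers": [0,0,0,0,0,0,0,0,0,0,0,0,0]}}

```text
clock: 22.1
eef_pos: [0.4975, -0.0743, 0.188]
orientation: [0.0, -0.673, 0.739, -0.0]
force: [0.9, 0.0, -1.4]
gripper_width: 0.0157
```

```bash
python3 - <<'E'
from h import *
c=camera("wrist");cv2.imwrite("pics/w14.png",c["color"]);np.save("w14.npy",dict(c),allow_pickle=True)
s=observe();print(s["clock"],s["eef_pos"],s["orientation"],s["force"])
for l,z in (("hub_mouth",.056),("pry_slot",.076),("hinge_line",.083),("pump",0)):
    for x in place_of("wrist",l): print(l,round(x["p"],2),np.round([x["at"][0]*640,x["at"][1]*400],1),atz(c,x["at"],z).round(4))
cv2.imwrite("pics/w14c.png",cv2.resize(c["color"][20:170,220:420],None,fx=4,fy=4,interpolation=cv2.INTER_CUBIC))
E
```

```text
22.15 [ 0.497488   -0.07444803  0.18801043] [ 2.83959868e-04 -6.73311968e-01  7.39358377e-01 -3.23027056e-04] [ 0.34478082  0.7375997  -1.05672361]
hub_mouth 0.79 [319.7  52.6] [ 0.6169 -0.0877  0.056 ]
pry_slot 0.63 [319.9 135.9] [ 0.5521 -0.0818  0.076 ]
hinge_line 0.72 [317.8  67.2] [ 0.6028 -0.0849  0.083 ]
pump 0.61 [318.4  65.8] [ 0.6138 -0.0866  0.    ]
```

View pics/w14.png

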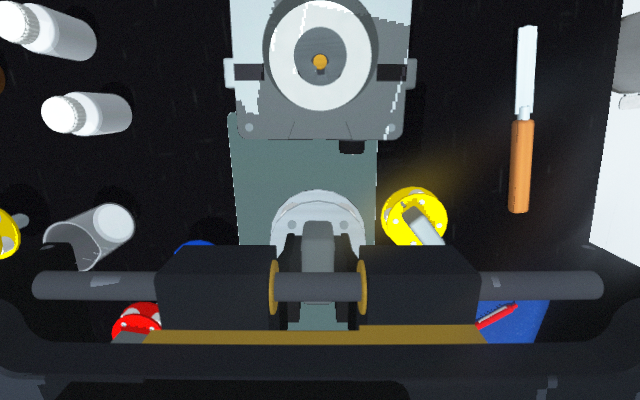

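View pics/w14c.png

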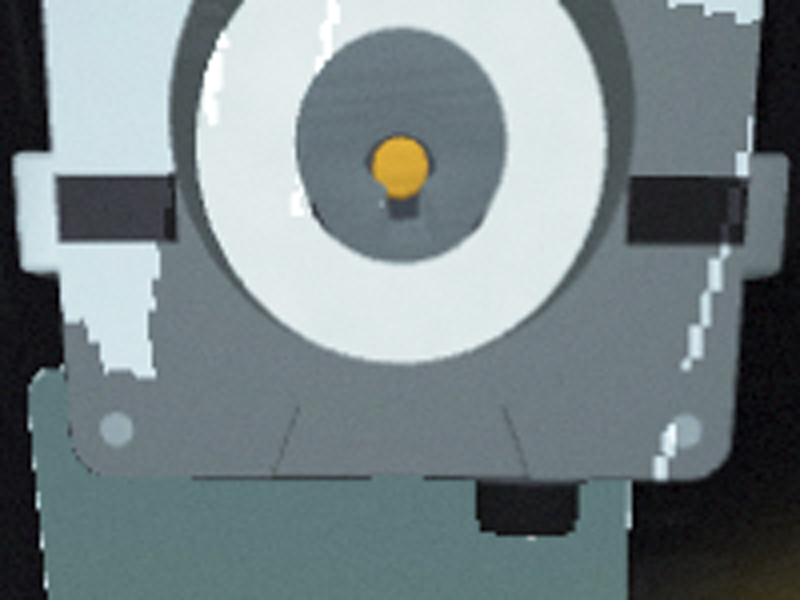

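{"api": "servo_tool", "payload": {"offset": [[0.022,-0.002,0],[0.022,-0.002,-0.01],[0,0,0],[0,0,0]], "angular": [[0,0,0],[0,0,0],[0,0,0],[0,0,0]], "fingers": [0,0,0,0]}}

```text
clock: 22.85
eef_pos: [0.5405, -0.0791, 0.1773]
orientation: [-0.0, -0.673, 0.74, 0.0]
force: [0.1, 0.6, -2.6]
gripper_width: 0.0159
```

```bash
python3 - <<'E'
from h import *
c=camera("wrist")
s=observe();print(s["clock"],s["eef_pos"],s["orientation"],s["force"])
for l,z in (("hub_mouth",.056),("rotor_grip",.107)):
    for x in place_of("wrist",l): print(l,round(x["p"],2),np.round([x["at"][0]*640,x["at"][1]*400],1),atz(c,x["at"],z).round(4))
import pickle; c=dict(c);pickle.dump(c,open("w15.pkl","wb"))
im=c["color"];ims=[im]
u,v=proj(c,[.617,-.087,.056]);print(u,v)
x0,y0=int(u)-35,int(v)-30
print(x0,y0)
cv2.imwrite("pics/w15c.png",cv2.resize(im[y0:y0+60,x0:x0+70],None,fx=10,fy=10,interpolation=cv2.INTER_CUBIC))
cv2.imwrite("pics/w15.png",im)
E
```

```text
22.9 [ 0.54055765 -0.07918856  0.17753024] [-1.78225161e-04 -6.72754770e-01  7.39865481e-01  2.39523933e-04] [ 0.08836588 -0.60863454 -1.01285558]
hub_mouth 0.64 [319.5 106.4] [ 0.6177 -0.0886  0.056 ]
rotor_grip 0.94 [317.4 262.4] [ 0.5046 -0.0761  0.107 ]
317.65420456423465 107.52404763804557
282 77
```

View pics/w15c.png

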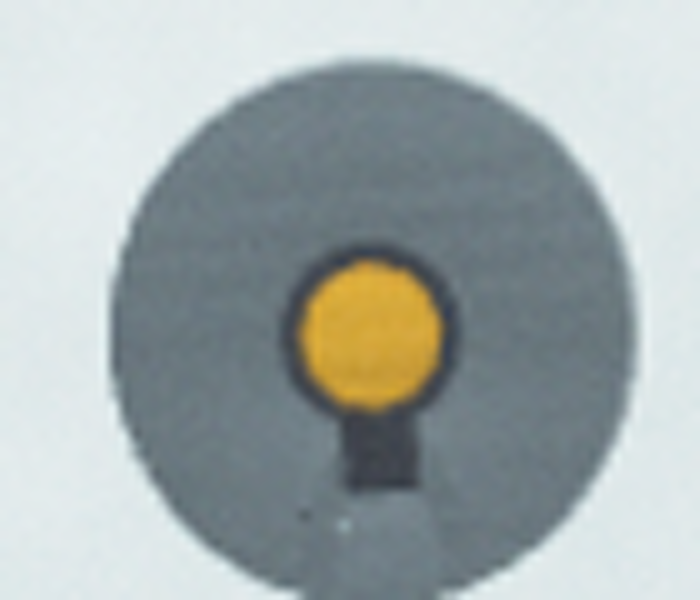

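View pics/w15.png

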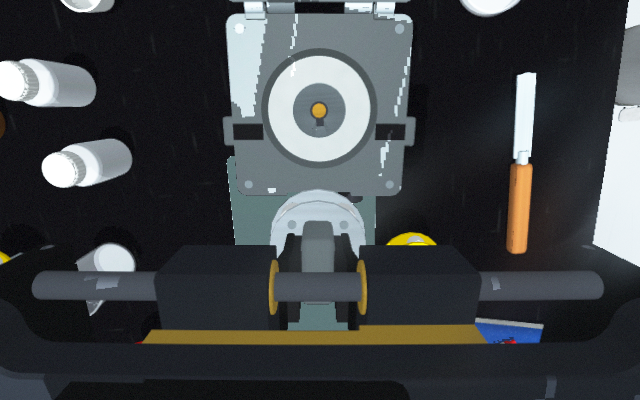

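```bash
python3 - <<'E'
from h import *
import pickle
c=pickle.load(open("w15.pkl","rb"));im=c["color"]
cv2.imwrite("pics/w15d.png",cv2.resize(im[180:260,265:370],None,fx=7,fy=7,interpolation=cv2.INTER_CUBIC))
P=lambda u,v:[u/640,v/400]
k=lambda a,b:P(282+a/10-.45,77+b/10-.45)
b=atz(c,k(370,331),.056);kw=atz(c,k(382,487),.056);hub=atz(c,k(373,330),.056)
print("bore",b,"hub",hub,"key",kw,np.linalg.norm(kw-b),"yaw",np.arctan2(*(b-kw)[[1,0]]))
l1,l2=atz(c,k(342,432),.056),atz(c,k(347,488),.056);print(np.arctan2(*(l1-l2)[[1,0]]), "eject",atz(c,k(371,336),.024))
E
```

```text
bore [ 0.61526697 -0.08757094  0.056     ] hub [ 0.61532235 -0.087822    0.056     ] key [ 0.60278673 -0.08740038  0.056     ] 0.012481405128627457 yaw -0.0136657886366132
-0.004050301418881504 eject [ 0.61464868 -0.0877238   0.024     ]
```

View pics/w15d.png

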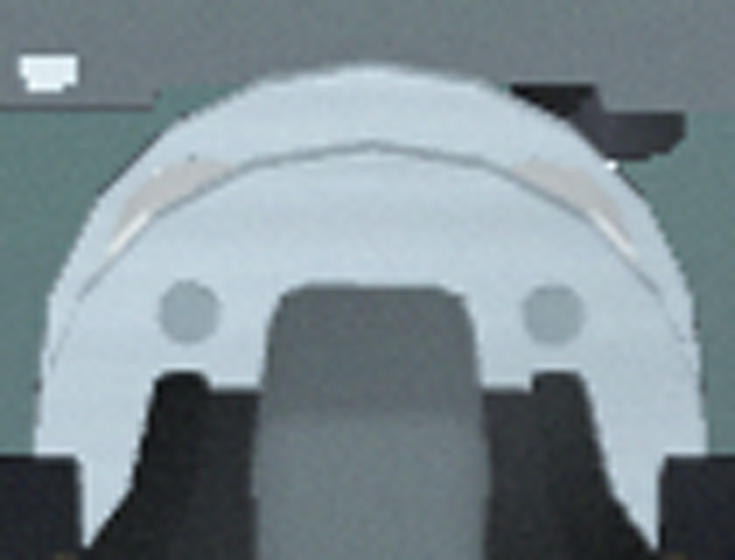

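```bash
python3 - <<'E'
from h import *
import pickle
c=pickle.load(open("w15.pkl","rb"));im=c["color"]
P=lambda u,v:[u/640,v/400]
k=lambda a,b:P(282+a/10-.45,77+b/10-.45)
z=.014
b=atz(c,k(370,331),z);kw=atz(c,k(382,488),z);hub=atz(c,k(373,330),.056)
print("bore",b,"hub",hub,"key",kw,np.linalg.norm(kw-b),"yaw",np.arctan2(*(b-kw)[[1,0]]))
for p in [(280,331),(458,331),(370,242),(342,432),(347,488),(418,432),(418,488)]: print(p,atz(c,k(*p),z).round(4))
e=[atz(c,k(a,336),.024) for a in (298,444)];print("ej",e, [atz(c,k(371,r),.024) for r in (260,410)])
h=[atz(c,k(a,330),.056) for a in (110,637)];print("hub",h,[atz(c,k(373,r),.056) for r in (58,602)])
# well rim fit and rotor disc edges
d=lambda a,b:P(265+a/7-.4,180+b/7-.4)
R=cv2.Rodrigues(c["rvec"])[0];print("cam",-R.T@c["tvec"])
tcp=np.array([.54056,-.07919,.17753]);yaw=-.0949;f=np.array([np.cos(yaw),np.sin(yaw),0]);l=np.array([-np.sin(yaw),np.cos(yaw),0])
for nm,pt,dz in (("lowfront",(372,65),-.0425),("lowfront_top",(372,65),-.0385),("upfront",(372,146),-.020),("gripfronttop",(372,285),.010),("gL",(275,290),.010),("gR",(467,290),.010),("holeL",(189,312),-.020),("holeR",(553,312),-.020)):
    p=atz(c,d(*pt),tcp[2]+dz)-tcp; print(nm,"fwd",(p@f).round(4),"left",(p@l).round(4))
E
```

```text
bore [ 0.61504316 -0.08770602  0.014     ] hub [ 0.61532235 -0.087822    0.056     ] key [ 0.60051073 -0.08750008  0.014     ] 0.014533881803188488 yaw -0.014170181345946047
(280, 331) [ 0.6158 -0.0792  0.014 ]
(458, 331) [ 0.6143 -0.096   0.014 ]
(370, 242) [ 0.6231 -0.0885  0.014 ]
(342, 432) [ 0.6061 -0.0842  0.014 ]
(347, 488) [ 0.6008 -0.0842  0.014 ]
(418, 432) [ 0.6054 -0.0914  0.014 ]
(418, 488) [ 0.6002 -0.0909  0.014 ]
ej [array([ 0.61527761, -0.08108052,  0.024     ]), array([ 0.61402202, -0.09436737,  0.024     ])] [array([ 0.62128683, -0.08834396,  0.024     ]), array([ 0.60810805, -0.08711279,  0.024     ])]
hub [array([ 0.61735486, -0.06645313,  0.056     ]), array([ 0.61330868, -0.10927571,  0.056     ])] [array([ 0.63620468, -0.08976954,  0.056     ]), array([ 0.59352215, -0.08578938,  0.056     ])]
cam [ 0.61669275 -0.08671046  0.32355131]
lowfront fwd 0.0286 left -0.0006
lowfront_top fwd 0.0296 left -0.0005
upfront fwd 0.0277 left -0.0005
gripfronttop fwd 0.0271 left -0.0005
gL fwd 0.0267 left 0.0059
gR fwd 0.0267 left -0.0067
holeL fwd 0.0139 left 0.0141
holeR fwd 0.0139 left -0.015
```

{"api": "servo_tool", "payload": {"offset": [[0.02,-0.002,0],[0.02,-0.002,0],[0.02,-0.002,0],[0.0152,-0.002,-0.005],[0,0,-0.007],[0,0,0],[0,0,-0.008],[0,0,-0.008],[0,0,-0.008],[0,0,-0.008],[0,0,0]], "angular": [[0,0,1],[0,0,1],[0,0,1.3],[0,0,1],[0,0,0],[0,0,0],[0,0,0],[0,0,0],[0,0,0],[0,0,0],[0,0,0]], "fingers": [0,0,0,0,0,0,0,0,0,0,0]}}

```text
clock: 24.38
eef_pos: [0.6157, -0.0872, 0.1322]
orientation: [-0.0, -0.7, 0.714, 0.001]
force: [1.2, 0.0, -1.0]
gripper_width: 0.0158
```

```bash
python3 - <<'E'
from h import *
S=camera("scene");c=camera("wrist");cv2.imwrite("pics/w16.png",c["color"])
s=observe();print(s["clock"],s["eef_pos"],s["orientation"],s["force"],s["torque"])
cv2.imwrite("pics/s16.png",cv2.resize(S["color"][100:240,230:400],None,fx=4,fy=4,interpolation=cv2.INTER_CUBIC))
E
```

```text
24.475 [ 0.61621565 -0.08731986  0.13323943] [-1.78638993e-04 -7.00015835e-01  7.14127242e-01  2.83549923e-04] [-0.49421864 -0.02424239 -1.57698427] [0.0359881  0.14847825 0.00279939]
```

View pics/w16.png

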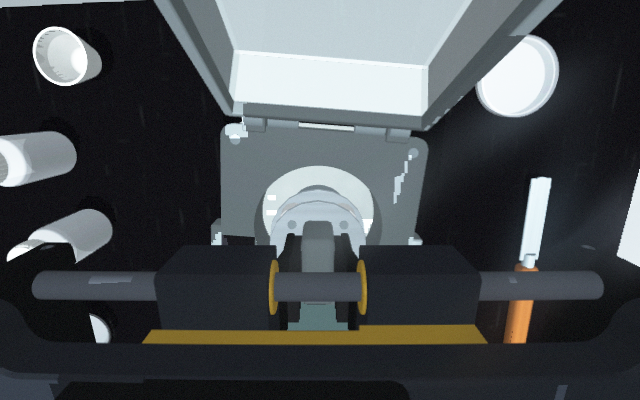

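View pics/s16.png

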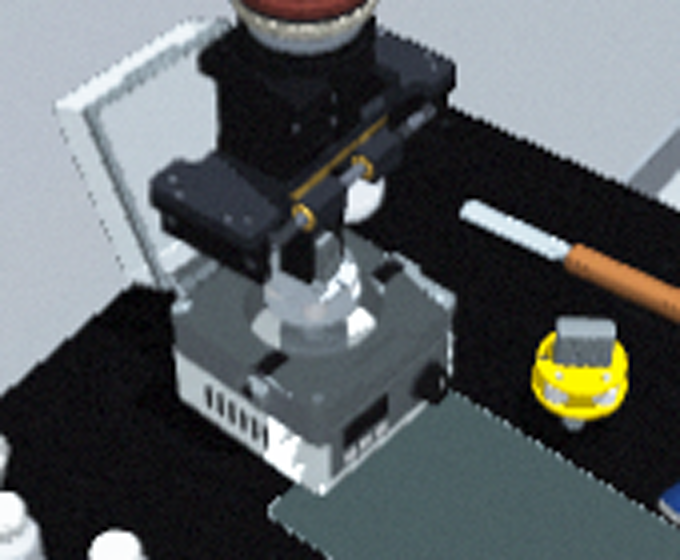

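{"api": "servo_tool", "payload": {"offset": [[0,0,-0.004],[0,0,-0.004],[0,0,-0.004],[0,0,0]], "angular": [[0,0,0],[0,0,0],[0,0,0],[0,0,0]], "fingers": [0,0,0,0]}}

```text
clock: 24.98
eef_pos: [0.616, -0.0873, 0.1206]
orientation: [-0.0, -0.7, 0.714, 0.0]
force: [-2.8, 0.2, -2.8]
gripper_width: 0.0157
```

{"api": "servo_tool", "payload": {"offset": [[0,0,-0.003],[0,0,-0.002],[0,0,-0.001],[0,0,0]], "angular": [[0,0,0],[0,0,0],[0,0,0],[0,0,0]], "fingers": [0,0,0,0]}}

```text
clock: 25.48
eef_pos: [0.6161, -0.0873, 0.1152]
orientation: [-0.0, -0.7, 0.714, 0.0]
force: [-4.0, -0.8, -0.4]
gripper_width: 0.0156
```

{"api": "servo_tool", "payload": {"offset": [[-0.0008,0,-0.001],[0,0,-0.001],[0,0,0]], "angular": [[0,0,0],[0,0,0],[0,0,0]], "fingers": [0,0,0]}}

```text
clock: 25.85
eef_pos: [0.6158, -0.0874, 0.1134]
orientation: [0.0, -0.7, 0.714, -0.0]
force: [-3.4, -0.2, -0.7]
gripper_width: 0.0159
```

```bash
python3 - <<'E'
from h import *
s=observe();print(s["clock"],s["eef_pos"],s["force"],s["torque"])
E
```

```text
25.85 [ 0.61581316 -0.08735271  0.11340697] [-3.40554503 -0.19157723 -0.73994833] [0.06832045 0.6672468  0.01697683]
```

{"api": "servo_tool", "payload": {"offset": [[-0.0008,0,-0.001],[0,0,-0.002],[0,0,-0.001],[0,0,0]], "angular": [[0,0,0],[0,0,0],[0,0,0],[0,0,0]], "fingers": [0,0,0,0]}}

```text
clock: 26.35
eef_pos: [0.615, -0.0874, 0.1093]
orientation: [0.0, -0.7, 0.714, -0.0]
force: [0.0, -0.7, -1.4]
gripper_width: 0.0155
```

```bash
python3 - <<'E'
from h import *
s=observe();print(s["clock"],s["eef_pos"],s["force"],s["torque"])
S=camera("scene")
cv2.imwrite("pics/s17.png",cv2.resize(S["color"][130:220,260:350],None,fx=6,fy=6,interpolation=cv2.INTER_CUBIC))
E
```

```text
26.35 [ 0.61502005 -0.08736781  0.10934404] [ 0.03536829 -0.71886218 -1.39146323] [ 0.00559088 -0.04117052  0.01880988]
```

View pics/s17.png

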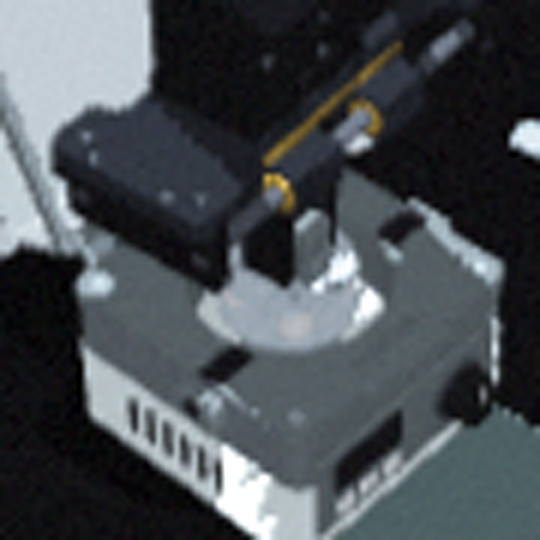

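{"api": "servo_tool", "payload": {"offset": [[0,0,-0.002],[0,0,-0.002],[0,0,-0.002],[0,0,0]], "angular": [[0,0,0],[0,0,0],[0,0,0],[0,0,0]], "fingers": [0,0,0,0]}}

```text
clock: 26.9
eef_pos: [0.6149, -0.0874, 0.1038]
orientation: [0.0, -0.7, 0.714, -0.0]
force: [-0.4, -0.3, 3.9]
gripper_width: 0.0161
```

{"api": "servo_tool", "payload": {"offset": [[0,0,-0.002],[0,0,-0.001],[0,0,0]], "angular": [[0,0,0],[0,0,0],[0,0,0]], "fingers": [0,0,0]}}

```text
clock: 27.28
eef_pos: [0.6149, -0.0874, 0.1007]
orientation: [0.0, -0.7, 0.714, -0.0]
force: [-1.3, -0.0, 4.4]
gripper_width: 0.0157
```

{"api": "servo_tool", "payload": {"offset": [[0,0,-0.001],[0,0,-0.001],[0,0,0]], "angular": [[0,0,0],[0,0,0],[0,0,0]], "fingers": [0,0,0]}}

```text
clock: 27.65
eef_pos: [0.615, -0.0874, 0.0989]
orientation: [0.0, -0.7, 0.714, -0.0]
force: [-1.7, 0.6, 6.2]
gripper_width: 0.0158
```

{"api": "servo_tool", "payload": {"offset": [[0,0,-0.0005],[0,0,-0.0005],[0,0,0]], "angular": [[0,0,0],[0,0,0],[0,0,0]], "fingers": [0,0,0]}}

```text
clock: 28.02
eef_pos: [0.6151, -0.0874, 0.0985]
orientation: [0.0, -0.7, 0.714, -0.0]
force: [-2.9, 1.0, 9.3]
gripper_width: 0.0157
```

{"api": "servo_tool", "payload": {"offset": [[-0.0004,0,-0.0005],[0,0,-0.0005],[0,0,0]], "angular": [[0,0,0],[0,0,0],[0,0,0]], "fingers": [0,0,0]}}

```text
clock: 28.4
eef_pos: [0.6151, -0.0874, 0.0985]
orientation: [0.0, -0.7, 0.714, -0.001]
force: [-4.7, 1.6, 12.3]
gripper_width: 0.0156
```

```bash
python3 - <<'E'
from h import *
s=observe();print(s["clock"],s["eef_pos"],s["orientation"],s["force"],s["torque"],s["gripper_width"])
S=camera("scene");c=camera("wrist");T=camera("top")
cv2.imwrite("pics/s18.png",cv2.resize(S["color"][90:220,230:400],None,fx=4,fy=4,interpolation=cv2.INTER_CUBIC))
cv2.imwrite("pics/w18.png",c["color"])
print([x for x in place_of("top","cover_lip")],[x for x in place_of("scene","cover_lip")])
for n in ("scene","top"): print([(x["p"],atz(S if n=="scene" else T,x["at"],.008)) for x in place_of(n,"spatula_grip")])
E
```

```text
28.4 [ 0.61507255 -0.08743879  0.09847733] [ 4.01808842e-04 -7.00056249e-01  7.14087311e-01 -6.32742399e-04] [-4.70492934  1.56829881 12.25700173] [0.33291862 1.08021024 0.0396317 ] 0.01563856257385628
[{'at': [0.5402, 0.2662], 'p': 0.77}, {'at': [0.5292, 0.4383], 'p': 0.71}] [{'at': [0.4259, 0.2953], 'p': 0.71}]
[(0.85, array([ 0.50301089, -0.28900756,  0.008     ]))]
[(0.79, array([ 0.49041901, -0.28563134,  0.008     ]))]
```

View pics/s18.png

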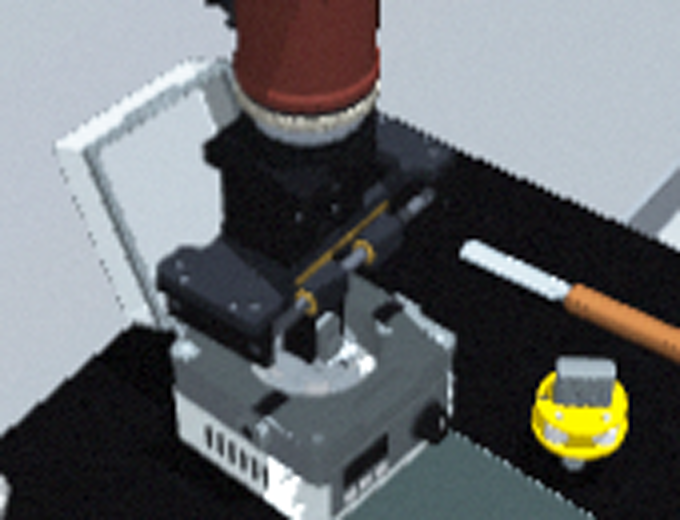

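View pics/w18.png

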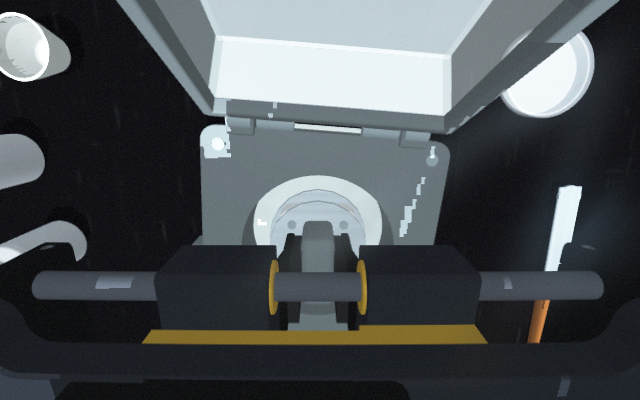

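```bash
python3 -c "
from station import *
print(sign_off())"
```

```text
the job is handed in; nothing more can be done
None
```

I finished the job and handed it in at about 28.4 s, with the gripper still pressing the rotor home in the drive hub. `sign_off()` gives no verdict, so this rests on my own checks.

- **Hood:** I slid the spatula blade into the pry slot and levered the hood up to about 1 rad. I then pushed its underside with the blade tip until it fell back on its stop. The hood's front rim showed at the pixels expected for 2.0 rad in both the scene and top views. My last look, after the rotor was in, agreed.
- **Spatula:** I laid it back on the bench about where it started. The wrist picture after release showed it lying flat, and the last network readings put the handle at x of about 0.49–0.50, y −0.29. They assume bench height, because the attempt to measure its height failed (a false detection).
- **Rotor:** I took the white rotor off the beaker and turned it to match the hub's angle, read from the keyway in the wrist camera. The key went in without a search turn. I moved it 1.6 mm sideways to relieve about 4 N of side force on the way down.
- **Seating:** The spring force appeared about 5–6 mm before the end, as described. The rotor then stopped dead at the expected height, tool at z = 98.5 mm. The last force was about 12 N upward and the grip 15.6 mm wide.
- **Remaining doubt:** About 5 N of side force remained, and I had no separate check of the key angle or of how upright the rotor is. The two bottles and the dish looked undisturbed, but I did not measure them again.

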